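# Turn the primed cover plate over with the spatula

## Task

The back of the blank cover plate on the spray stand is primed and dry. Lift the plate off the stand with the spatula and turn it over onto the free end of the drying board, so that it lies flat with its raised panel up and clear of the finished plate, without throwing it or dropping it from a height; then lay the spatula down clear of the plate. Skin grease spoils primer, so touch neither plate with the gripper, and leave the finished plate and the other things on the bench where they are.

Things in the scene. Friction and masses are not known exactly. Their poses are not given: they have to be found in the camera images.
- plate: The plate to turn: a square aluminium blank cover, flange 110 x 110 x 5 mm, with a 60 x 60 mm panel raised 4 mm in the middle of one face; 85 to 170 g. Origin at the centre of the flange. x and y along its sides; the raised panel is on its -z side, so z points up at the start (panel down, hanging between the stand's bars) and must point down at the end.
- stand: Spray stand, fixed: two dark steel bars, 170 mm long (its x), 12 mm wide, tops 32 mm above the bench, inner faces 84 mm apart; two flat cross ties 4 mm high and 14 mm wide on the bench at x = +70 and -70 mm. Origin on the bench at its centre. The plate lies across the bars within about 12 mm of the centre; under its panel there are 28 mm free above the bench.
- board: Drying board, fixed: flat wooden board 200 mm (its x) by 330 mm (its y), top 18 mm above the bench. Origin at the centre of its underside. The finished plate lies on its +y end, about 100 mm from the centre; the other end, towards -y, is free.
- done_plate: The finished plate, the same as the other, lying on the +y end of the board with its raised panel up. Origin at the centre of its flange, z up.
- spatula: Spatula, 160 g, flat on the bench. Steel blade 105 mm long, 64 wide, 2.5 thick. Origin: middle of the blade's rear edge (heel), underside; x to the tip, z the blade's upper normal. A thin neck rises to a wooden handle parallel to the blade: octagonal, 24 mm across flats (every 45 degrees, one pair level), from x = -45 to -155 mm, axis 62 mm above the underside. Balance point 26 mm ahead of the heel.
- spatula_handle (a point): A point on the axis of the spatula's handle, 85 mm behind the heel and 62 mm above the blade's underside.
- spatula_tip (a point): Middle of the blade's front edge, on its underside.
- primer_tin: Bystander: steel tin, 84 mm across, 95 mm tall; origin at its base.
- spray_can: Bystander: spray can, 64 mm across, 190 mm tall; origin at its base.
- tape_roll: Bystander: roll of masking tape lying flat, 104 mm across, 24 mm high; origin at its base.
- sanding_block: Bystander: sanding block 105 x 62 x 32 mm; origin at its base.
- junction_box: Bystander: open steel box 102 x 102 x 52 mm; origin at its base.
- wire_spool: Bystander: standing spool of wire, 90 mm across, 70 mm tall; origin at its base.
- screwdriver: Bystander: screwdriver lying on the bench, about 200 mm long.
Not all that is in view belongs to the job. What is shaped like the done_plate but black is not meant.

How it is judged:
On the way:
1. the plate is lifted clear of the stand, lying on the spatula (contact force between spatula and plate above 0.2 N and contact force between stand and plate below 0.05 N and height (world z) of plate above 0.045 m and angle between plate's own z axis and vertical below 0.6 rad), for 0.2 s.
At the end, for the whole second after the job is handed in: Plate flat (within 2 deg) on the board, raised panel up, at rest, not touching the finished plate; centre within 55 mm of the board's middle in x, and in the board's y from 130 mm on the free side to 10 mm on the other. Spatula released, at rest, its heel below 0.1 m, not touching the plate (angle between plate's own z axis and vertical above 3.105 rad and height (world z) of plate between 0.0175 and 0.0225 m and x of plate in the frame of board between -0.055 and 0.055 m and y of plate in the frame of board between -0.13 and 0.01 m and contact force between plate and board above 0.2 N and contact force between plate and spatula below 0.02 N and contact force between plate and done_plate below 0.05 N and linear speed of each of plate, spatula below 0.02 m/s and height (world z) of spatula below 0.1 m and contact force between spatula and the fingers below 0.02 N).
It fails at once if the plate is touched by the gripper or the arm (contact force between any of the fingers, the arm and plate above 0.3 N).
It fails at once if the finished plate is touched by the gripper or arm (contact force between any of the fingers, the arm and done_plate above 0.3 N).
It fails at once if the finished plate is moved by more than 15 mm (distance of done_plate from where it was at the start of the episode above 0.015 m).
It fails at once if the plate is thrown or dropped (faster than 1.5 m/s, a fall of more than 11 cm) (linear speed of plate above 1.5 m/s).
It fails at once if a bystander is moved by more than 30 mm (distance of any of primer_tin, spray_can, tape_roll, sanding_block, junction_box, wire_spool, screwdriver from where it was at the start of the episode above 0.03 m).
It also fails if it takes over 67 s, if anything falls off the work surface, if the arm or the gripper's body presses on something with over 40 N, if the wrist force passes 120 N, or if a joint passes its speed limit or range.

## Robot

A 6-joint arm with a two-finger parallel gripper is mounted at the origin on the work surface. World frame = base frame: x ahead of the robot, y to its left, z up, the work surface at z = 0. Lengths are in m, angles in rad, forces in N, time in s.
With the tool pointing down it reaches from about 0.25 to 0.775 m from the base axis. Payload 4 kg.
Tool frame: the origin (TCP) lies at the very end of the fingers, on their centre line; the grasp point (between the pads) lies 19 mm behind it; z points along the fingers, y is the direction in which the jaws open and shut (so a half turn about z gives the same grasp; the last joint's range is limited). The gripper opens to 94 mm and grips with 3 to 60 N. Pads are 16 mm wide; open, the fingers measure 119 mm over their backs; the gripper's body (75 mm by 177 mm) begins 78 mm behind the grasp point.
Start: joints at [1.132, 0.087, 1.371, -0, 1.684, -0.103], TCP at [0.181, 0.519, 0.175] pointing down, gripper open.
Joint ranges: [-3.1, 3.1], [-0.76, 2.03], [0.27, 2.55], [-1.08, 4.22], [0.17, 2.65], [-2.57, 2.57]. Speed limits (rad/s): [2.79, 2.79, 3.14, 3.14, 3.14, 3.14].

## Interface

Orientations are given as [roll, pitch, yaw] about the fixed x, y, z axes, in that order (R = Rz(yaw) Ry(pitch) Rx(roll)).
In Python, from bench import robot, snapshot, models gives the robot as it stands.
- The arm moves only by the tool arm_command, never from a script. Its argument "commands" is text: rows parted by semicolons, each of 7 numbers parted by spaces: the shift along the tool's x, y, z in mm, then the turn, a rotation vector about the tool's x, y, z in degrees, then the opening, from 0 (shut) to 1 (fully open). In form: tx ty tz rx ry rz hand; .... A call has 1 to 12 rows; each row shifts and turns the pose as measured when the row begins, along the tool's axes as they then stand; what a row does not reach is not made up. A row lasts 1/8 s, in which the tool goes at most 62.5 mm and 10.7 degrees, less where a joint would pass 70% of its speed; a pose out of reach is approached as far as the arm can. A call is refused whole if a number of a shift passes 62.5 or a number of a turn 10.7, either way. A call with a gripper value outside its range is refused whole. The fingers move at their own pace and stop on an object; the grip force is fixed at half the most. Time passes only in rows, so rows that do not move let the fingers close. It gives the time, the measured TCP pose, the force and the opening at its end, in the units of the state.
- robot.get_obs(): the state, without advancing time (a new reading comes with each control period).
- snapshot(name): name is "scene" or "top"; returns a dict with "img" (400x640x3 uint8, blue, green, red), "camera_matrix" (3x3 intrinsics, pixels), "origin" and "rotation" of the camera in the world. Camera axes: x right, y down, z forward; pixel columns grow to the right and rows downward; lengths in m; the calibration is good to about 2 mm. A picture is of the moment at which its call begins. There is no depth.
- robot.close_job(): hands the job in, once; it reports no verdict.
Trained networks look in a picture, given as the dict that the camera call returned (one of the last four; its "shot" number tells which), for a name from the list of things; names that differ only in an ending like _2 or _b are one class to them, and where a whole thing is asked for, a point or a joint stands for the part that bears it (a point fixed in the world has none). Each returns a list of dicts, best first, with "conf" (0 to 1); they miss things now and then, are a little off and sometimes report something else, mostly with a low value. They report only what shows in the picture. A call takes as long as a camera call. They do not tell look-alikes from the thing itself.
- models.spot_in(query, picture): "bbox" ([left, top, width, height] as shares, 0 to 1, of the picture: columns of its width, rows of its height, round what is visible of it).
- models.tip_of(query, picture): "centre" ([column, row] as shares, 0 to 1, of the picture: columns of its width, rows of its height: a listed point, or the origin of a listed thing).
The state is a dict: "time": time; "joint_positions": joint angles; "qvel": joint speeds; "joint_torque": joint torques, N m; "tool_pos": TCP position; "ee_rot": TCP orientation; "wrist_force": force on the tool from outside, world axes, zero at the start; "wrist_torque": the same for the moment, N m; "width": finger opening in m.
Only numpy, scipy, OpenCV 4.12 (cv2) and the standard library are available. Lean on these libraries where they do the work, as an engineer would, in place of code of your own. Each camera call takes 0.05 s, during which the arm holds its last target. There are 200 camera calls.

## Working session

There is one attempt and no reset: what is moved stays moved. The work goes in short steps, Python scripts to look and compute and a tool call to move; the robot and the scene stay as the last step left them, time stands still between calls to the robot, and variables do not carry over. Pictures are saved under pics/ and viewed, about 8 in all and at most 12, crops included, and the job is handed in when it is done.

Besides the shell and the picture viewer there is one more tool, called after "Request:" by a JSON object that holds its "fn" and its "kwargs", one argument or row to a line. arm_command: Moves the arm, as the interface text tells. Its arguments: {"type":"object","properties":{"commands":{"type":"string"}},"required":["commands"]}

```bash
mkdir -p pics; ls; cat > h.py <<'E'
import numpy as np, cv2
from bench import robot, snapshot, models
def ray(p,u,v,z):
    K=np.array(p["camera_matrix"]);R=np.array(p["rotation"]);o=np.array(p["origin"])
    d=R@np.linalg.solve(K,[u,v,1.]); return o+d*(z-o[2])/d[2]
def proj(p,X):
    K=np.array(p["camera_matrix"]);R=np.array(p["rotation"]);o=np.array(p["origin"])
    c=K@(R.T@(np.array(X)-o)); return c[:2]/c[2]
E
python3 - <<'E'
from h import *
for n in("scene","top"):
    p=snapshot(n); cv2.imwrite(f"pics/{n}0.png",p["img"]); print(n,p["origin"],np.array(p["rotation"]).round(3).tolist(),np.array(p["camera_matrix"])[0])
    for q in["plate","stand","board","done_plate","spatula","spatula_handle","spatula_tip","primer_tin","spray_can","tape_roll","sanding_block","junction_box","wire_spool","screwdriver"]:
        r=models.tip_of(q,p)
        print(q,[(np.round(np.array(x["centre"])*[640,400],1).tolist(),round(x["conf"],2),ray(p,*(np.array(x["centre"])*[640,400]),{"plate":.0345,"board":0.018,"done_plate":.02,"spatula_handle":.062}.get(q,0))[:2].round(3).tolist()) for x in r[:2]])
print(robot.get_obs())
E
```

```text
pics
scene [ 1.18388197 -0.28612093  1.09477119] [-2.507, -0.004, 1.189] [449.76558638   0.         325.95553356]Traceback (most recent call last):
  File "<stdin>", line 6, in <module>
  File "h.py", line 5, in ray
    d=R@np.linalg.solve(K,[u,v,1.]); return o+d*(z-o[2])/d[2]
                                                         ~^^^
IndexError: invalid index to scalar variable.
```

```bash
cat > h.py <<'E'
import numpy as np, cv2
from scipy.spatial.transform import Rotation as Ro
from bench import robot, snapshot, models
def rot(p): return Ro.from_euler("xyz",p["rotation"]).as_matrix()
def ray(p,u,v,z):
    K=np.array(p["camera_matrix"]);R=rot(p);o=np.array(p["origin"])
    d=R@np.linalg.solve(K,[u,v,1.]); return o+d*(z-o[2])/d[2]
def proj(p,X):
    K=np.array(p["camera_matrix"]);R=rot(p);o=np.array(p["origin"])
    c=K@(R.T@(np.array(X)-o)); return c[:2]/c[2]
E
python3 - <<'E'
from h import *
for n in("scene","top"):
    p=snapshot(n); cv2.imwrite(f"pics/{n}0.png",p["img"]); print(n,p["origin"],p["rotation"],np.array(p["camera_matrix"])[0])
    for q in["plate","stand","board","done_plate","spatula","spatula_handle","spatula_tip","primer_tin","spray_can","tape_roll","sanding_block","junction_box","wire_spool","screwdriver"]:
        r=models.tip_of(q,p)
        print(q,[(np.round(np.array(x["centre"])*[640,400],1).tolist(),round(x["conf"],2),ray(p,*(np.array(x["centre"])*[640,400]),{"plate":.0345,"board":0.0,"done_plate":.02,"spatula_handle":.062}.get(q,0))[:2].round(3).tolist()) for x in r[:2]])
print(robot.get_obs())
E
```

```text
scene [ 1.18388197 -0.28612093  1.09477119] [-2.50694286 -0.00367122  1.18934322] [449.76558638   0.         325.95553356]
plate [([237.1, 287.5], 0.95, [0.625, -0.304])]
stand [([356.0, 180.2], 0.68, [0.388, 0.139])]
board [([344.9, 247.5], 0.84, [0.6, 0.01])]
done_plate [([394.7, 121.5], 0.81, [0.214, 0.361]), ([371.0, 225.3], 0.69, [0.571, 0.103])]
spatula [([427.3, 216.8], 0.64, [0.594, 0.278])]
spatula_handle [([417.0, 179.1], 0.79, [0.496, 0.286])]
spatula_tip [([445.0, 244.1], 0.93, [0.695, 0.278])]
primer_tin [([401.4, 292.4], 0.81, [0.782, 0.094])]
spray_can [([300.2, 326.9], 0.57, [0.771, -0.186])]
tape_roll [([355.6, 179.3], 0.87, [0.384, 0.14])]
sanding_block [([361.5, 312.7], 0.91, [0.794, -0.027]), ([338.1, 248.2], 0.63, [0.595, -0.009])]
junction_box [([495.8, 196.5], 0.67, [0.605, 0.511])]
wire_spool [([162.2, 324.5], 0.82, [0.636, -0.507])]
screwdriver [([273.2, 205.4], 0.7, [0.385, -0.133])]
top [ 0.2173155  -0.01925787  1.8196316 ] [-2.98736053  0.01497123 -1.59398563] [508.65126833   0.         321.87442518]
plate [([408.6, 162.9], 0.87, [0.623, -0.313])]
stand []
[... 833 characters left out ...]
7.3, 233.0], 0.49, [0.379, -0.123])]
{'time': 1.6, 'joint_positions': array([ 1.13187773e+00,  8.72108671e-02,  1.37070010e+00, -2.89266114e-06,
        1.68361810e+00, -1.03115357e-01]), 'qvel': array([ 0.00025203,  0.00101767,  0.00250372, -0.00208982,  0.00032478,
       -0.00078433]), 'joint_torque': array([-4.06544643e-05, -3.40041697e+01, -3.02582109e+01,  7.17935292e-02,
        2.40578607e-02, -1.00278305e-05]), 'tool_pos': array([0.18125978, 0.51928879, 0.17479988]), 'ee_rot': array([3.14152970e+00, 9.40380873e-06, 2.80578909e+00]), 'wrist_force': array([-0.05153365, -0.37283072,  1.25683415]), 'wrist_torque': array([0.01689388, 0.0104306 , 0.01654105]), 'width': 0.0941311744768059}
```

View pics/scene0.png

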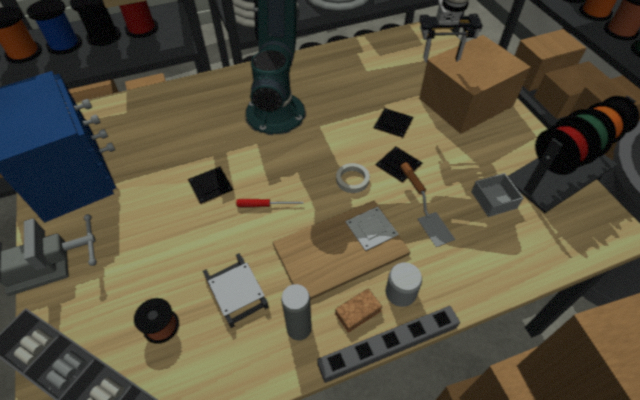

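View pics/top0.png

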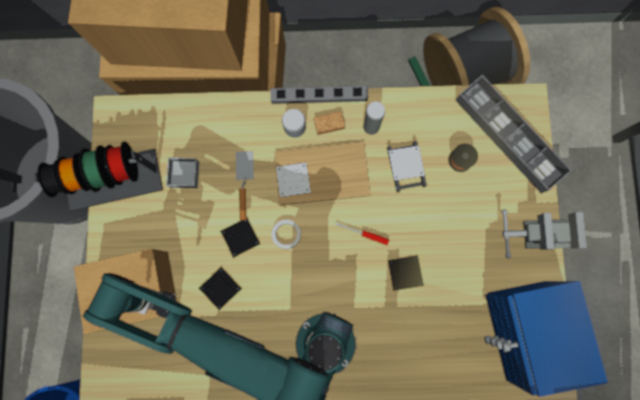

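Scene view: the plate is on the stand at (237,287), the finished plate on the board at (371,227), and the only spatula has its blade at (435,228) and its handle at (412,177). Black look-alikes lie at (393,121), (399,163) and (210,184). They are black and not on the board or stand, so I'm rejecting them. Next is a close mosaic to check the choice and get exact yaws.

```bash
cat > mos.py <<'E'
import cv2,numpy as np
def crop(im,u,v,w,h,k):
    c=cv2.resize(im[v:v+h,u:u+w],None,fx=k,fy=k,interpolation=cv2.INTER_CUBIC)
    c=cv2.convertScaleAbs(c,alpha=1.5)
    for i in range(0,w,10):
        cv2.line(c,(i*k,0),(i*k,8 if (u+i)%50 else 20),(0,255,255),1)
    for i in range(0,h,10):
        cv2.line(c,(0,i*k),(8 if (v+i)%50 else 20,i*k),(0,255,255),1)
    return c
E
python3 - <<'E'
from mos import *
s=cv2.imread("pics/scene0.png");t=cv2.imread("pics/top0.png")
a=np.hstack([crop(s,200,250,75,75,4),crop(s,390,150,75,100,4)[:300],crop(t,390,140,45,55,4)[:220].copy() if 0 else cv2.copyMakeBorder(crop(t,385,135,50,60,4),0,60,0,0,cv2.BORDER_CONSTANT)])
b=cv2.copyMakeBorder(crop(t,228,135,150,75,5),0,0,0,50,cv2.BORDER_CONSTANT)[:290]
w=max(a.shape[1],b.shape[1]);f=lambda x:cv2.copyMakeBorder(x,0,0,0,w-x.shape[1],cv2.BORDER_CONSTANT)
m=np.vstack([f(a),f(b)]);print(m.shape);cv2.imwrite("pics/mos1.png",m)
E
```

```text
(590, 800, 3)
```

View pics/mos1.png

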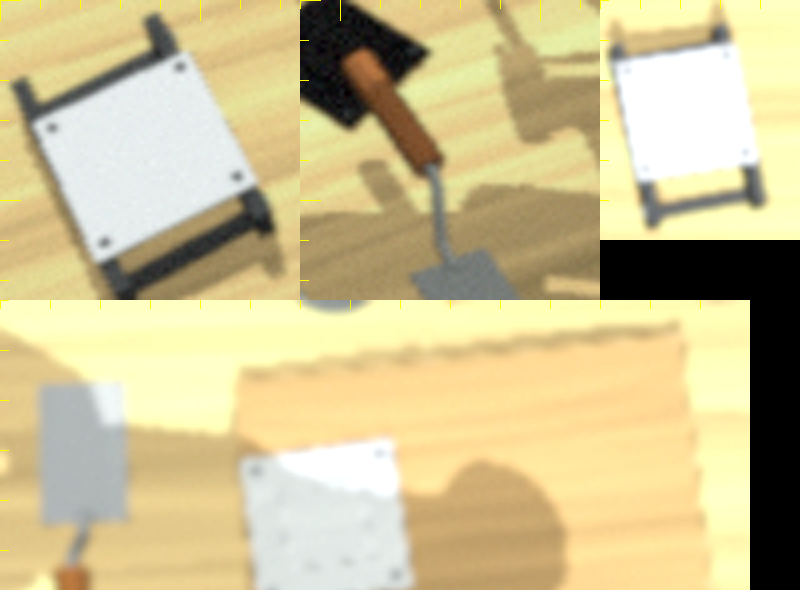

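```bash
python3 - <<'E'
from h import *
t=snapshot("top");s=snapshot("scene")
def f(n,p,pts,z):
    X=np.array([ray(p,*q,z)[:2] for q in pts]);e=np.roll(X,-1,0)-X
    print(n,"c",X.mean(0).round(4),"len",np.linalg.norm(e,axis=1).round(4),"ang",np.degrees(np.arctan2(e[:,1],e[:,0])).round(1)); print(X.round(4).tolist())
f("plate scene",s,[(208,280.5),(246.75,263),(264.5,296.5),(225,315.5)],.037)
f("plate top",t,[(388.25,150),(417.5,145.75),(424.5,175.75),(395,180.25)],.037)
f("blade top",t,[(235.6,152.2),(253,151.6),(253.6,179.2),(236.4,179.8)],.002)
f("board top",t,[(276,149.4),(364,140),(369.6,193)],.018)
f("done top",t,[(276.6,166.6),(306.6,163),(310.2,192)],.023)
for p in(s,t):
  for k in range(3):
    q=p
    print([ (q0,ray(q,*(np.array(x["centre"])*[640,400]),z)[:2].round(4).tolist(),round(x["conf"],2)) for q0,z in(("spatula",0),("spatula_handle",.062),("spatula_tip",0),("stand",0),("plate",.0345)) for x in models.tip_of(q0,p)[:1]])
    if k==0: 
        pass
    break
# FK orientation check
print(robot.get_obs()["joint_positions"].round(3))
E
```

```text
plate scene c [ 0.628 -0.307] len [0.108  0.1105 0.1061 0.1107] ang [  96.6    8.   -83.3 -171.1]
[[0.5795, -0.3688], [0.567, -0.2615], [0.6765, -0.2462], [0.6888, -0.3516]]
plate top c [ 0.6228 -0.3042] len [0.1064 0.1122 0.1065 0.1129] ang [ -83.1 -170.2   97.3    9.8]
[[0.6718, -0.2418], [0.6847, -0.3475], [0.5741, -0.3666], [0.5605, -0.261]]
blade top c [0.6361 0.2813] len [0.0642 0.1035 0.0629 0.1036] ang [ -89.5 -178.9   90.5    1.8]
[[0.6876, 0.3147], [0.6881, 0.2505], [0.5846, 0.2486], [0.584, 0.3115]]
board top c [ 0.6421 -0.0547] len [0.3228 0.1969 0.3754] ang [ -85.3 -176.2   63.1]
[[0.6899, 0.1641], [0.7165, -0.1576], [0.52, -0.1706]]
done top c [0.596  0.0859] len [0.1093 0.1073 0.1537] ang [ -84.5 -174.2   51.2]
[[0.6246, 0.162], [0.635, 0.0532], [0.5283, 0.0423]]
[('spatula', [0.5881, 0.28], 0.81), ('spatula_handle', [0.5027, 0.2761], 0.82), ('spatula_tip', [0.7042, 0.2815], 0.69), ('stand', [0.5957, -0.3048], 0.62), ('plate', [0.6243, -0.3043], 0.84)]
[('spatula', [0.5773, 0.2783], 0.94), ('spatula_handle', [0.508, 0.2792], 0.7), ('spatula_tip', [0.6743, 0.2806], 0.97), ('stand', [0.5953, -0.0108], 0.23), ('plate', [0.6135, -0.3084], 0.75)]
[ 1.132  0.087  1.371 -0.     1.684 -0.103]
```

```bash
python3 - <<'E'
import numpy as np
from scipy.spatial.transform import Rotation as Ro
for name,q1,yaw,phi in[("pick",41,1,-45),("stand",-17,8.5,-45),("flip0",0,4,-20),("flip1",-32,4,60),("flip1b",-32,4,75)]:
  for al in(85,110):
    for sgn in(1,-1):
        S=Ro.from_euler("xyz",[phi,0,yaw],degrees=True).as_matrix()
        z=-S[:,2];x=sgn*S[:,0];T=np.c_[x,np.cross(z,x),z]
        M=Ro.from_euler("ZY",[q1,al],degrees=True).inv()*Ro.from_matrix(T)
        a=M.as_euler("ZYZ",degrees=True);a[2]-=90
        print(name,al,sgn,((a+180)%360-180).round(), T.round(2).tolist() if al==85 and name=="pick" else "")
E
```

```text
pick 85 1 [-39. 121. 117.] [[1.0, 0.01, 0.01], [0.02, -0.71, -0.71], [0.0, 0.71, -0.71]]
pick 85 -1 [-39. 121. -63.] [[-1.0, -0.01, 0.01], [-0.02, 0.71, -0.71], [-0.0, -0.71, -0.71]]
pick 110 1 [-33. 101. 133.] 
pick 110 -1 [-33. 101. -47.] 
stand 85 1 [-41.  76.  68.] 
stand 85 -1 [ -41.   76. -112.] 
stand 110 1 [-49.  58.  87.] 
stand 110 -1 [-49.  58. -93.] 
flip0 85 1 [-20.  93.  85.] 
flip0 85 -1 [-20.  93. -95.] 
flip0 110 1 [-21.  70.  93.] 
flip0 110 -1 [-21.  70. -87.] 
flip1 85 1 [ 57. 123.  75.] 
flip1 85 -1 [  57.  123. -105.] 
flip1 110 1 [ 47. 108.  53.] 
flip1 110 -1 [  47.  108. -127.] 
flip1b 85 1 [ 75. 126.  85.] 
flip1b 85 -1 [ 75. 126. -95.] 
flip1b 110 1 [ 61. 116.  58.] 
flip1b 110 -1 [  61.  116. -122.]
```

```bash
cat >> h.py <<'E'
def toolR(phi,yaw,pitch=0):
    "tool rot for spatula roll-equivalent phi (deg): tool z=-S z, tool x=-S x"
    S=Ro.from_euler("xyz",[phi,pitch,yaw],degrees=True).as_matrix(); return Ro.from_matrix(np.c_[-S[:,0],S[:,1],-S[:,2]])
def cur():
    o=robot.get_obs(); return np.array(o["tool_pos"]),Ro.from_euler("xyz",o["ee_rot"]),o
def plan(pts,hand,start=None):
    "pts: list of (pos,Rot,nrows)"
    p,R,o=cur()
    if start: p,R=start
    rows=[]
    for P,Q,n in pts:
        w=(R.inv()*Q).as_rotvec();p0,R0=p,R
        for k in range(1,n+1):
            pn=p0+(np.array(P)-p0)*k/n;Rn=R0*Ro.from_rotvec(w*k/n)
            rows.append(np.r_[R.inv().apply(pn-p)*1e3,np.degrees((R.inv()*Rn).as_rotvec()),hand]);p,R=pn,Rn
    a=np.array(rows);print("n",len(a),"max",abs(a[:,:3]).max().round(1),abs(a[:,3:6]).max().round(1))
    print("; ".join(" ".join(f"{round(v,1):g}" for v in r) for r in a))
E
python3 - <<'E'
from h import *
g=np.array([.513,.279,.062]);Q=toolR(-45,1);z=Q.as_matrix()[:,2]
plan([(g-.081*z,Q,10)],.6)
E
```

```text
n 10 max 37.3 4.5
-37.3 -6.4 5.6 4.5 -0.8 -1.9 0.6; -36.9 -7.2 6.6 4.5 -0.8 -1.9 0.6; -36.6 -7.8 7.7 4.5 -0.8 -1.9 0.6; -36.2 -8.4 8.8 4.5 -0.8 -1.9 0.6; -35.8 -8.9 10 4.5 -0.8 -1.9 0.6; -35.3 -9.2 11.2 4.5 -0.8 -1.9 0.6; -34.9 -9.5 12.4 4.5 -0.8 -1.9 0.6; -34.4 -9.7 13.6 4.5 -0.8 -1.9 0.6; -33.8 -9.7 14.9 4.5 -0.8 -1.9 0.6; -33.3 -9.6 16.1 4.5 -0.8 -1.9 0.6
```

Request:
{"fn": "arm_command", "kwargs": {
  "commands": "-37 -6 6 4.5 -0.8 -1.9 0.6; -37 -7 7 4.5 -0.8 -1.9 0.6; -37 -8 8 4.5 -0.8 -1.9 0.6; -36 -8 9 4.5 -0.8 -1.9 0.6; -36 -9 10 4.5 -0.8 -1.9 0.6; -35 -9 11 4.5 -0.8 -1.9 0.6; -35 -9.5 12 4.5 -0.8 -1.9 0.6; -34 -10 14 4.5 -0.8 -1.9 0.6; -34 -10 15 4.5 -0.8 -1.9 0.6; -33 -10 16 4.5 -0.8 -1.9 0.6; 0 0 0 0 0 0 0.6"
}}

```text
time: 3.58
tool_pos: [0.5227, 0.3336, 0.1175]
ee_rot: [-2.328, -0.006, -3.114]
wrist_force: [0.3, 0.3, -0.4]
width: 0.0563
```

```bash
python3 - <<'E'
from h import *
p,R,o=cur();print(p,o["joint_positions"].round(3),o["time"])
s=snapshot("scene");t=snapshot("top");cv2.imwrite("pics/s1.png",s["img"]);cv2.imwrite("pics/t1.png",t["img"])
for q in(s,t):
  print([(n,(np.array(x["centre"])*[640,400]).round(1).tolist(),ray(q,*(np.array(x["centre"])*[640,400]),z)[:2].round(4).tolist(),round(x["conf"],2)) for n,z in(("spatula",0),("spatula_handle",.062),("spatula_tip",0)) for x in models.tip_of(n,q)[:1]])
g=np.array([.513,.279,.062]);Q=toolR(-45,1);z=Q.as_matrix()[:,2]
plan([(g-.081*z,Q,1),(g+.019*z,Q,4)],.6)
from mos import crop
c=crop(s["img"],370,110,100,140,4);d=crop(t["img"],215,140,60,80,4)
d=cv2.copyMakeBorder(d,0,c.shape[0]-d.shape[0],0,0,cv2.BORDER_CONSTANT);cv2.imwrite("pics/m2.png",np.hstack([c,d]))
E
```

```text
[0.52273894 0.33356431 0.11747885] [ 0.798  0.73   0.854 -0.642  2.094 -0.977] 3.575
[('spatula', [425.6, 215.6], [0.588, 0.2757], 0.61), ('spatula_handle', [414.9, 182.1], [0.5039, 0.2742], 0.76), ('spatula_tip', [448.0, 247.2], [0.707, 0.2808], 0.82)]
[('spatula', [243.5, 181.1], [0.579, 0.2858], 0.64), ('spatula_handle', [243.6, 199.3], [0.5015, 0.2751], 0.68), ('spatula_tip', [243.8, 152.7], [0.6855, 0.2849], 0.87)]
n 5 max 25.0 1.3
9.8 3 1.6 -1.3 0.5 0.6 0.6; 0 0 25 0 -0 0 0.6; -0 -0 25 0 -0 -0 0.6; -0 -0 25 0 0 0 0.6; 0 0 25 0 -0 0 0.6
```

View pics/m2.png

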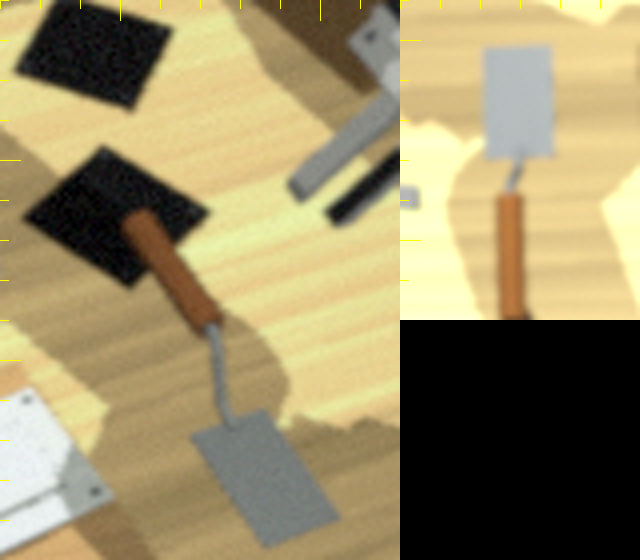

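The crop confirms a single spatula with a wooden handle (front end at scene px (422,190)) and the fingers open beside it. Next I'll check the handle axis position.

```bash
python3 - <<'E'
from h import *
s=snapshot("scene");t=snapshot("top")
for p,q in((s,(422,190)),(s,(404.5,165.5)),(t,(242.75,188.75)),(t,(243.2,218.7))): print(ray(p,*q,.065).round(4))
# two-view triangulated consistency of blade corners
for q in((190,438),(262,410),(340,519),(265,547)): print(ray(s,370+q[0]/4,110+q[1]/4,.002).round(4))
E
```

```text
[0.5397 0.2775 0.065 ]
[0.4369 0.2744 0.065 ]
[0.5387 0.2776 0.065 ]
[0.4328 0.2759 0.065 ]
[0.5926 0.2456 0.002 ]
[0.5901 0.3077 0.002 ]
[0.6939 0.3112 0.002 ]
[0.6943 0.2498 0.002 ]
```

Request:
{"fn": "arm_command", "kwargs": {
  "commands": "10 1.6 3 -1.3 0.5 0.6 0.6; 0 0 25 0 0 0 0.6; 0 0 25 0 0 0 0.6; 0 0 25 0 0 0 0.6; 0 0 20 0 0 0 0.6; 0 0 0 0 0 0 0.6"
}}

```text
time: 4.82
tool_pos: [0.5094, 0.2658, 0.0509]
ee_rot: [-2.364, 0.002, -3.128]
wrist_force: [-0.1, -0.6, 0.0]
width: 0.0563
```

```bash
python3 - <<'E'
from h import *
g=np.array([.513,.277,.062]);Q=toolR(-45,1.2);z=Q.as_matrix()[:,2]
p,R,o=cur();print(o["wrist_force"],R.inv().apply(g-p)*1e3)
plan([(g+.019*z,Q,1)],.6)
E
```

```text
[-0.10484365 -0.56616224  0.03365183] [ -3.81780517   0.19080695 -15.71232415]
n 1 max 3.9 0.5
-3.9 0 3.3 0.5 -0.2 -0.4 0.6
```

Request:
{"fn": "arm_command", "kwargs": {
  "commands": "-4 0 3.3 0.5 -0.2 -0.4 0.6; 0 0 0 0 0 0 0; 0 0 0 0 0 0 0; 0 0 0 0 0 0 0; 0 0 0 0 0 0 0; 0 0 0 0 0 0 0"
}}

```text
time: 5.58
tool_pos: [0.5144, 0.2662, 0.0508]
ee_rot: [-2.359, 0.004, -3.119]
wrist_force: [0.5, 0.1, 0.2]
width: 0.0103
```

```bash
python3 - <<'E'
from h import *
from mos import crop
s=snapshot("scene");t=snapshot("top");print(robot.get_obs()["width"],robot.get_obs()["wrist_force"])
for q in(s,t):
  print([(n,(np.array(x["centre"])*[640,400]).round(1).tolist(),ray(q,*(np.array(x["centre"])*[640,400]),z)[:2].round(4).tolist(),round(x["conf"],2)) for n,z in(("spatula",0),("spatula_handle",.062),("spatula_tip",0)) for x in models.tip_of(n,q)[:1]])
c=crop(s["img"],370,110,100,140,4);d=crop(t["img"],205,135,90,100,4)
d=cv2.copyMakeBorder(d,0,c.shape[0]-d.shape[0],0,0,cv2.BORDER_CONSTANT);cv2.imwrite("pics/m3.png",np.hstack([c,d]))
E
```

```text
0.002388139388733648 [-0.64771645  0.34084431  0.82672968]
[('spatula', [430.3, 216.6], [0.5963, 0.2868], 0.89), ('spatula_handle', [414.2, 179.0], [0.4927, 0.2779], 0.6), ('spatula_tip', [448.1, 243.6], [0.6969, 0.2874], 0.89)]
[('spatula', [243.4, 178.1], [0.5901, 0.2862], 0.63), ('spatula_handle', [240.7, 200.0], [0.4994, 0.2852], 0.57), ('spatula_tip', [244.6, 153.1], [0.6839, 0.2818], 0.68)]
```

View pics/m3.png

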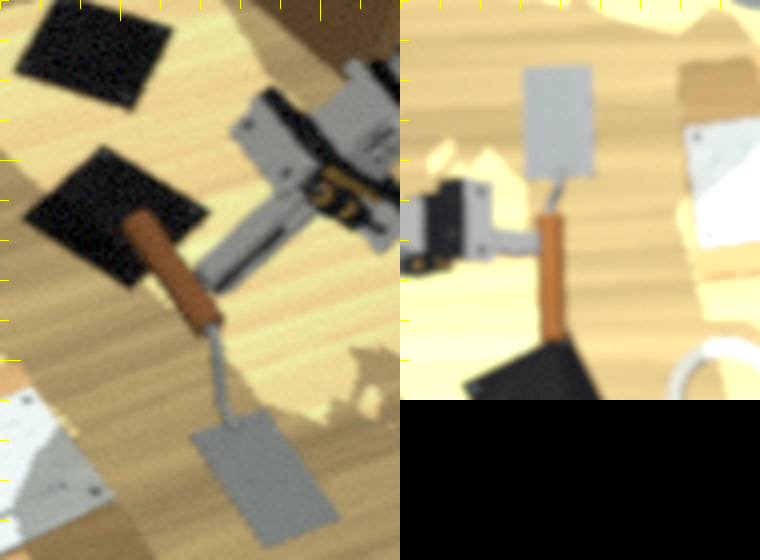

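```bash
python3 - <<'E'
from h import *
s=snapshot("scene");t=snapshot("top");p,R,o=cur();z=R.as_matrix()[:,2]
for d in(0,.019,.04,.06,.08):
    a=proj(s,p-d*z);b=proj(t,p-d*z);print(d,(p-d*z).round(3),((a-[370,110])*4).round(),((b-[205,135])*4+[400,0]).round())
for X in([.539,.2775,.062],[.4345,.275,.062]): print(((proj(s,X)-[370,110])*4).round(),((proj(t,X)-[205,135])*4+[400,0]).round())
E
```

```text
0 [0.514 0.266 0.051] [174. 311.] [567. 245.]
0.019 [0.514 0.279 0.064] [193. 294.] [549. 243.]
0.04 [0.514 0.294 0.079] [214. 275.] [529. 241.]
0.06 [0.513 0.308 0.093] [234. 257.] [510. 239.]
0.08 [0.513 0.322 0.107] [255. 238.] [490. 237.]
[207. 322.] [552. 215.]
[137. 222.] [554. 333.]
```

Request:
{"fn": "arm_command", "kwargs": {
  "commands": "0 0 0 0 0 0 0; 0 -7 -7 0 0 0 0; 0 -7 -7 0 0 0 0; 0 0 0 0 0 0 0"
}}

```text
time: 6.58
tool_pos: [0.5146, 0.2662, 0.0726]
ee_rot: [-2.359, 0.005, -3.119]
wrist_force: [0.8, -0.4, -0.3]
width: 0.0007
```

```bash
python3 - <<'E'
from h import *
from mos import crop
s=snapshot("scene");t=snapshot("top");print(robot.get_obs()["width"],robot.get_obs()["wrist_force"],robot.get_obs()["wrist_torque"])
c=crop(s["img"],390,130,80,120,5)[:550];d=crop(t["img"],215,150,60,100,6)[:550]
cv2.imwrite("pics/m4.png",np.hstack([c,d]))
E
```

```text
0.001071149416005402 [ 0.40142134 -0.93242384  0.25709866] [0.37174583 0.00201003 0.02729515]
```

View pics/m4.png

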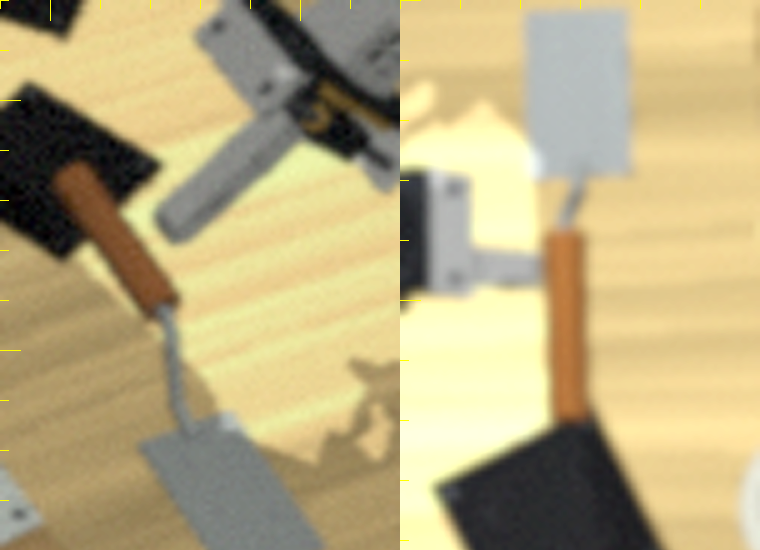

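```bash
python3 - <<'E'
from h import *
s=snapshot("scene");t=snapshot("top");p,R,o=cur();Z=R.as_matrix()[:,2]
for z in np.arange(.06,.14,.01): print(z.round(2),ray(s,424,175,z)[:2].round(4),ray(t,239,194.7,z)[:2].round(4))
for d in(0,.02,.03,.04): print(d,(p-d*Z).round(4),proj(s,p-d*Z).round(1),proj(t,p-d*Z).round(1))
E
```

```text
0.06 [0.4885 0.3138] [0.5187 0.2916]
0.07 [0.4952 0.308 ] [0.517  0.2898]
0.08 [0.5019 0.3022] [0.5153 0.2881]
0.09 [0.5086 0.2964] [0.5136 0.2863]
0.1 [0.5153 0.2906] [0.5118 0.2845]
0.11 [0.5221 0.2848] [0.5101 0.2828]
0.12 [0.5288 0.279 ] [0.5084 0.281 ]
0.13 [0.5355 0.2732] [0.5067 0.2792]
0.14 [0.5422 0.2674] [0.505  0.2775]
0 [0.5138 0.2656 0.0708] [414.4 183.5] [245.9 195.4]
0.02 [0.5135 0.2797 0.085 ] [419.5 178.9] [241.1 194.9]
0.03 [0.5133 0.2868 0.0921] [422.  176.6] [238.8 194.7]
0.04 [0.5131 0.2939 0.0992] [424.6 174.3] [236.3 194.4]
```

```bash
python3 - <<'E'
from h import *
s=snapshot("scene")
p=np.array([.52274,.33356,.11748]);R=Ro.from_euler("xyz",[-2.328,-.006,-3.114]);Z=R.as_matrix()[:,2];Y=R.as_matrix()[:,1]
for d in(0,.02,.033,.045):
    print(d,[((proj(s,p-d*Z+k*Y)-[370,110])*4).round() for k in(-.033,0,.033)])
E
```

```text
0 [array([258., 222.]), array([278., 235.]), array([298., 247.])]
0.02 [array([280., 203.]), array([300., 216.]), array([319., 228.])]
0.033 [array([294., 190.]), array([314., 204.]), array([333., 216.])]
0.045 [array([307., 179.]), array([327., 192.]), array([346., 205.])]
```

```bash
python3 - <<'E'
from h import *
s=snapshot("scene")
im=cv2.imread("pics/scene0.png")
p=np.array([.18126,.51929,.1748]);R=Ro.from_euler("xyz",[3.1415,0,2.80579]);Z=R.as_matrix()[:,2];Y=R.as_matrix()[:,1]
from mos import crop
for n,off in(("tool",-.033*Z),("none",0*Z),("world",np.array([0,.023,.023]))):
    print(n,[proj(s,p+off+k*Y).round(1) for k in(-.053,.053)])
cv2.imwrite("pics/m5.png",crop(im,405,0,90,70,6))
E
```

```text
tool [array([425.1,  59.4]), array([457.8,  58.6])]
none [array([423.2,  68. ]), array([455.4,  67.2])]
world [array([430.8,  60.4]), array([463.2,  59.6])]
```

View pics/m5.png

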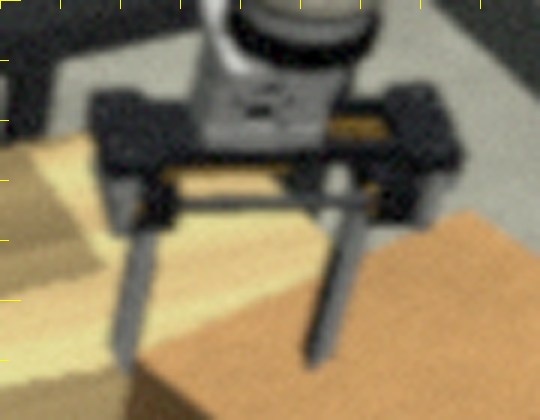

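The fingertips really end about 30 mm behind the reported TCP along tool z. The start picture agrees (tips seen at (425,61) and (457,60), where −30 mm predicts them). I'll work with grasp point = reported − 49 mm·z. I'll back off, open and re-approach.

Request:
{"fn": "arm_command", "kwargs": {
  "commands": "0 0 -30 0 0 0 0.6; 0 0 -30 0 0 0 0.6; 0 0 0 0 0 0 0.6; 0 0 0 0 0 0 0.6; 0 0 0 0 0 0 0.6"
}}

```text
time: 7.5
tool_pos: [0.5116, 0.3062, 0.1104]
ee_rot: [-2.352, -0.004, -3.12]
wrist_force: [0.3, 0.1, 0.4]
width: 0.0471
```

```bash
python3 - <<'E'
from h import *
g=np.array([.513,.277,.062]);Q=toolR(-45,1.2);z=Q.as_matrix()[:,2]
p,R,o=cur();print(o["width"],p)
plan([(g-.03*z,Q,2),(g+.048*z,Q,4)],.6)
E
```

```text
0.047115222160291494 [0.511596   0.30620298 0.11044351]
n 6 max 19.5 0.1
-0.4 6.8 12.4 -0.1 -0.1 0.1 0.6; -0.4 6.8 12.4 -0.1 -0.1 0.1 0.6; 0 -0 19.5 0 0 0 0.6; 0 -0 19.5 0 0 0 0.6; -0 0 19.5 -0 0 -0 0.6; 0 -0 19.5 0 0 0 0.6
```

Request:
{"fn": "arm_command", "kwargs": {
  "commands": "-0.4 7 0 -0.1 -0.1 0.1 0.6; -0.4 7 5 0 0 0 0.6; 0 0 20 0 0 0 0.6; 0 0 20 0 0 0 0.6; 0 0 20 0 0 0 0.6; 0 0 20 0 0 0 0.6; 0 0 13 0 0 0 0.6; 0 0 0 0 0 0 0.6"
}}

```text
time: 8.5
tool_pos: [0.5116, 0.2427, 0.0226]
ee_rot: [-2.35, -0.008, -3.121]
wrist_force: [-0.1, -0.7, -0.4]
width: 0.0566
```

```bash
python3 - <<'E'
from h import *
g=np.array([.513,.277,.062]);Q=toolR(-45,1.2);z=Q.as_matrix()[:,2]
p,R,o=cur();print(o["width"],p,o["wrist_force"])
plan([(g+.048*z,Q,1)],.6)
E
```

```text
0.056644890787940494 [0.51164431 0.2426902  0.02261486] [-0.13128123 -0.69963749 -0.41196364]
n 1 max 4.1 0.4
-2 -3.7 -4.1 -0.4 -0.3 0.3 0.6
```

Request:
{"fn": "arm_command", "kwargs": {
  "commands": "-2 -3.7 -4 -0.4 -0.3 0.3 0.6; 0 0 0 0 0 0 0; 0 0 0 0 0 0 0; 0 0 0 0 0 0 0; 0 0 0 0 0 0 0; 0 0 0 0 0 0 0; 0 0 0 0 0 0 0"
}}

```text
time: 9.38
tool_pos: [0.5149, 0.2455, 0.03]
ee_rot: [-2.361, 0.004, -3.119]
wrist_force: [-0.6, 1.1, -0.2]
width: 0.0237
```

```bash
cat >> h.py <<'E'
D=.049
def G(g,phi,yaw,pitch=0):
    Q=toolR(phi,yaw,pitch); return np.array(g)+D*Q.as_matrix()[:,2],Q
E
python3 - <<'E'
from h import *
p,R,o=cur();z=R.as_matrix()[:,2];print((p-D*z).round(4))
plan([(*G([.512,.278,.12],-45,1.2),3),(*G([.47,.1,.27],-45,5),7)],0)
E
```

```text
[0.514  0.2799 0.0648]
n 10 max 33.0 0.4
0.7 -13.5 -12.6 0.1 0.1 -0 0; 0.7 -13.5 -12.6 0.1 0.1 -0 0; 0.7 -13.5 -12.6 0.1 0.1 -0 0; 6.2 -33 2.7 0 -0.4 -0.4 0; 6.4 -33 2.7 0 -0.4 -0.4 0; 6.7 -32.9 2.6 -0 -0.4 -0.4 0; 6.9 -32.9 2.6 0 -0.4 -0.4 0; 7.2 -32.9 2.5 -0 -0.4 -0.4 0; 7.4 -32.8 2.5 -0 -0.4 -0.4 0; 7.6 -32.8 2.4 0 -0.4 -0.4 0
```

Request:
{"fn": "arm_command", "kwargs": {
  "commands": "0.7 -13.5 -12.6 0 0 0 0; 0.7 -13.5 -12.6 0 0 0 0; 0.7 -13.5 -12.6 0 0 0 0; 6 -33 2.7 0 -0.4 -0.4 0; 6.4 -33 2.7 0 -0.4 -0.4 0; 6.7 -33 2.6 0 -0.4 -0.4 0; 7 -33 2.6 0 -0.4 -0.4 0; 7 -33 2.5 0 -0.4 -0.4 0; 7.4 -33 2.5 0 -0.4 -0.4 0; 7.6 -33 2.4 0 -0.4 -0.4 0; 0 0 0 0 0 0 0"
}}

```text
time: 10.75
tool_pos: [0.4709, 0.0587, 0.2547]
ee_rot: [-2.368, 0.016, -3.049]
wrist_force: [0.5, -0.0, -2.1]
width: 0.0238
```

```bash
python3 - <<'E'
from h import *
from mos import crop
p,R,o=cur();z=R.as_matrix()[:,2];g=p-D*z;print(g.round(4),o["width"],o["wrist_force"].round(2),o["joint_positions"].round(2),np.degrees(o["ee_rot"]).round(1))
s=snapshot("scene");t=snapshot("top")
for pic,n in((s,"s"),(t,"t")):
  print(n,[(q,(np.array(x["centre"])*[640,400]).round(1).tolist(),round(x["conf"],2)) for q in("spatula","spatula_handle","spatula_tip") for x in models.tip_of(q,pic)[:1]])
# expected
S=Ro.from_euler("xyz",[0,0,4],degrees=True)
for pd in(0,5,10):
  S=Ro.from_euler("xyz",[0,pd,4],degrees=True)
  for nm,l in(("heel",[.074,0,-.062]),("tip",[.179,0,-.062]),("hp",[-.011,0,0])): X=g+S.apply(l);print(pd,nm,X.round(3),proj(s,X).round(1),proj(t,X).round(1))
plan([(*G([.47,.05,.27],65,5),12)],0)
c=crop(s["img"],330,120,100,110,4);d=crop(t["img"],240,110,80,110,4);cv2.imwrite("pics/m6.png",np.hstack([c,d]))
E
```

```text
[0.4672 0.0927 0.2897] 0.02375979762581121 [ 0.52 -0.01 -2.12] [ 0.53  0.09  1.42 -0.74  1.9  -1.28] [-135.7    0.9 -174.7]
s [('spatula', [371.6, 173.1], 0.93), ('spatula_handle', [356.2, 128.2], 0.61), ('spatula_tip', [391.6, 201.2], 0.73)]
t [('spatula', [286.3, 182.7], 0.67), ('spatula_handle', [289.8, 203.0], 0.7), ('spatula_tip', [284.1, 147.6], 0.67)]
0 heel [0.541 0.098 0.228] [371.  171.3] [290.3 177.6]
0 tip [0.646 0.105 0.228] [392.4 201.4] [287.6 145.8]
0 hp [0.456 0.092 0.29 ] [356.5 132.1] [291.1 200.9]
5 heel [0.535 0.097 0.222] [369.7 171.4] [290.6 179.8]
5 tip [0.64  0.105 0.212] [390.3 203.3] [288.1 148.9]
5 hp [0.456 0.092 0.291] [356.6 131.8] [291.1 200.8]
10 heel [0.529 0.097 0.216] [368.3 171.2] [290.9 182. ]
10 tip [0.632 0.104 0.198] [388.1 204.7] [288.7 152.2]
10 hp [0.456 0.092 0.292] [356.6 131.6] [291.  200.7]
n 12 max 2.9 9.1
0.1 2.1 -2 -9.1 0 0.1 0; 0.1 2.4 -1.6 -9.1 0 0.1 0; 0.1 2.6 -1.2 -9.1 0 0.1 0; 0.1 2.8 -0.8 -9.1 0 0.1 0; 0.1 2.9 -0.3 -9.1 0 0.1 0; 0.1 2.9 0.1 -9.1 0 0.1 0; 0.1 2.8 0.6 -9.1 0 0.1 0; 0.2 2.7 1 -9.1 0 0.1 0; 0.2 2.5 1.4 -9.1 0 0.1 0; 0.2 2.2 1.8 -9.1 0 0.1 0; 0.2 1.9 2.1 -9.1 0 0.1 0; 0.2 1.6 2.4 -9.1 0 0.1 0
```

View pics/m6.png

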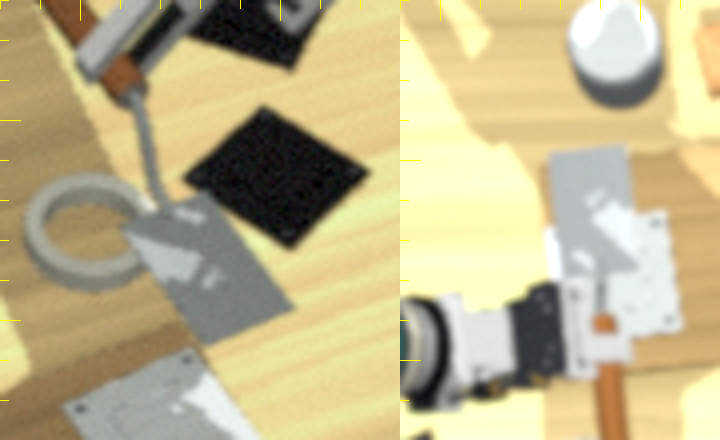

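Request:
{"fn": "arm_command", "kwargs": {
  "commands": "0 2 -2 -9 0 0 0; 0 2.4 -1.6 -9 0 0 0; 0 2.6 -1.2 -9 0 0 0; 0 2.8 -0.8 -9 0 0 0; 0 3 0 -9 0 0 0; 0 3 0 -9 0 0 0; 0 2.8 0.6 -9 0 0 0; 0 2.7 1 -9 0 0 0; 0 2.5 1.4 -9 0 0 0; 0 2 1.8 -9 0 0 0; 0 2 2 -9 0 0 0; 0 1.6 2.4 -9 0 0 0"
}}

```text
time: 12.65
tool_pos: [0.4683, 0.093, 0.244]
ee_rot: [1.998, -0.006, -3.043]
wrist_force: [0.5, -0.3, -2.1]
width: 0.0237
```

```bash
python3 - <<'E'
from h import *
p,R,o=cur();z=R.as_matrix()[:,2];g=p-D*z;print(g.round(4),o["width"],o["wrist_force"].round(2),o["joint_positions"].round(2),np.degrees(o["ee_rot"]).round(1))
# stand yaw via bars in first pictures
s=snapshot("scene")
im=cv2.imread("pics/scene0.png")
for q in((205.5,271.5),(238.5,255)): print(ray(s,*q,.032).round(4))
Sy=8.5;c=np.array([.6254,-.3055]);u=np.array([np.cos(np.radians(Sy)),np.sin(np.radians(Sy))])
plan([(*G([.42,-.25,.20],-45,8.5),12)],0)
E
```

```text
[0.4728 0.0486 0.2643] 0.023730211114096303 [ 0.48 -0.26 -2.1 ] [-0.57  0.2   1.56  0.95  2.07 -2.06] [ 114.5   -0.3 -174.4]
[ 0.5484 -0.3693  0.032 ]
[ 0.5322 -0.2753  0.032 ]
n 12 max 31.4 9.3
6.4 -18.3 -25.7 9.3 -0 -0.3 0; 6.5 -22.1 -22.4 9.3 -0 -0.3 0; 6.6 -25.4 -18.6 9.3 -0 -0.3 0; 6.7 -28.1 -14.3 9.3 -0 -0.3 0; 6.9 -29.9 -9.6 9.3 -0 -0.3 0; 7 -31.1 -4.7 9.3 -0 -0.3 0; 7.2 -31.4 0.4 9.3 -0 -0.3 0; 7.4 -30.9 5.4 9.3 -0 -0.3 0; 7.5 -29.5 10.3 9.3 -0 -0.3 0; 7.7 -27.5 14.9 9.3 -0 -0.3 0; 7.8 -24.7 19.1 9.3 -0 -0.3 0; 8 -21.2 22.8 9.3 -0 -0.3 0
```

```bash
python3 - <<'E'
from h import *
plan([(*G([.349,-.349,.20],-45,9),12)],0)
E
```

```text
n 12 max 38.7 9.3
13 -21.5 -32.7 9.3 -0 -0.4 0; 13.2 -26.4 -28.8 9.3 -0 -0.4 0; 13.3 -30.6 -24.2 9.3 -0 -0.4 0; 13.5 -34 -19 9.3 -0 -0.4 0; 13.7 -36.5 -13.3 9.3 -0 -0.4 0; 14 -38.1 -7.2 9.3 -0 -0.4 0; 14.2 -38.7 -1 9.3 -0 -0.4 0; 14.4 -38.2 5.2 9.3 -0 -0.4 0; 14.7 -36.8 11.2 9.3 -0 -0.4 0; 14.9 -34.4 17 9.3 -0 -0.4 0; 15.1 -31.2 22.3 9.3 -0 -0.4 0; 15.3 -27.1 27 9.3 -0 -0.4 0
```

Request:
{"fn": "arm_command", "kwargs": {
  "commands": "13 -21 -33 9.3 0 -0.4 0; 13 -26 -29 9.3 0 -0.4 0; 13 -31 -24 9.3 0 -0.4 0; 13.5 -34 -19 9.3 0 -0.4 0; 14 -36.5 -13 9.3 0 -0.4 0; 14 -38 -7 9.3 0 -0.4 0; 14 -39 -1 9.3 0 -0.4 0; 14.4 -38 5 9.3 0 -0.4 0; 15 -37 11 9.3 0 -0.4 0; 15 -34 17 9.3 0 -0.4 0; 15 -31 22 9.3 0 -0.4 0; 15 -27 27 9.3 0 -0.4 0"
}}

```text
time: 14.2
tool_pos: [0.3558, -0.4065, 0.1962]
ee_rot: [-2.251, -0.019, -2.972]
wrist_force: [-0.9, -0.5, -1.8]
width: 0.0234
```

```bash
python3 - <<'E'
from h import *
p,R,o=cur();z=R.as_matrix()[:,2];g=p-D*z;print(g.round(4),np.degrees(o["ee_rot"]).round(1),o["joint_positions"].round(2),o["time"])
plan([(*G([.349,-.349,.10],-45,9),6)],0)
E
```

```text
[ 0.35   -0.3689  0.227 ] [-129.    -1.1 -170.3] [-0.52 -0.38  2.02 -0.79  1.01 -2.01] 14.2
n 6 max 19.4 1.0
-0.8 19.4 10.7 -1 -0 0.2 0; -0.8 19.2 11 -1 -0 0.2 0; -0.7 19 11.4 -1 -0 0.2 0; -0.6 18.8 11.7 -1 -0 0.2 0; -0.5 18.6 12 -1 -0 0.2 0; -0.4 18.4 12.4 -1 -0 0.2 0
```

Request:
{"fn": "arm_command", "kwargs": {
  "commands": "-0.8 19 11 -1 0 0.2 0; -0.8 19 11 -1 0 0.2 0; -0.7 19 11 -1 0 0.2 0; -0.6 19 12 -1 0 0.2 0; -0.5 19 12 -1 0 0.2 0; 0 0 0 0 0 0 0"
}}

```text
time: 14.95
tool_pos: [0.3549, -0.3837, 0.0795]
ee_rot: [-2.349, -0.006, -2.984]
wrist_force: [0.6, -1.0, -2.2]
width: 0.0237
```

```bash
python3 - <<'E'
from h import *
p,R,o=cur();z=R.as_matrix()[:,2];g=p-D*z;print(g.round(4),np.degrees(o["ee_rot"]).round(1),o["wrist_force"].round(1))
plan([(*G([.349,-.349,.078],-45,9),3)],0)
s=snapshot("scene");t=snapshot("top")
for pic,n in((s,"s"),(t,"t")):
  print(n,[(q,(np.array(x["centre"])*[640,400]).round(1).tolist(),round(x["conf"],2)) for q in("spatula","spatula_tip","plate") for x in models.tip_of(q,pic)[:1]])
S=Ro.from_matrix(R.as_matrix()@np.diag([-1,1,-1]))*Ro.from_euler("x",45,degrees=True)
S2=S*Ro.from_euler("y",2,degrees=True)
for Q in(S,S2):
  for l in([.074,-.0,-.065],[.179,0,-.065]): X=g+Q.apply(l);print(X.round(4),proj(s,X).round(1),proj(t,X).round(1))
E
```

```text
[ 0.3496 -0.3492  0.1138] [-134.6   -0.3 -171. ] [ 0.6 -1.  -2.2]
n 3 max 8.7 0.1
0.1 8.7 8.3 -0.1 -0.1 0.1 0; 0.1 8.7 8.3 -0.1 -0.1 0.1 0; 0.1 8.7 8.4 -0.1 -0.1 0.1 0
s [('spatula', [202.5, 229.5], 0.58), ('spatula_tip', [219.0, 258.1], 0.86), ('plate', [236.8, 285.8], 0.59)]
t [('spatula', [419.7, 219.6], 0.59), ('spatula_tip', [411.2, 187.6], 0.75), ('plate', [409.2, 163.6], 0.7)]
[ 0.4224 -0.3381  0.0484] [205.1 227.3] [419.3 217.8]
[ 0.5261 -0.3217  0.0478] [220.1 255.8] [413.  188.8]
[ 0.4201 -0.3385  0.0459] [205.  227.2] [419.3 218.6]
[ 0.5237 -0.3221  0.0416] [220.1 256.3] [412.9 189.8]
```

Request:
{"fn": "arm_command", "kwargs": {
  "commands": "0 9 8.5 0 0 0 0; 0 9 8.5 0 0 0 0; 0 8.5 8 0 0 0 0; 0 0 0 0 0 0 0"
}}

```text
time: 15.85
tool_pos: [0.3557, -0.3836, 0.0435]
ee_rot: [-2.345, -0.002, -2.984]
wrist_force: [-0.4, 0.6, -1.5]
width: 0.0235
```

```bash
python3 - <<'E'
from h import *
from mos import crop
p,R,o=cur();z=R.as_matrix()[:,2];g=p-D*z;print(g.round(4),np.degrees(o["ee_rot"]).round(1),o["wrist_force"].round(1))
s=snapshot("scene");t=snapshot("top")
S=Ro.from_matrix(R.as_matrix()@np.diag([-1,1,-1]))*Ro.from_euler("x",45,degrees=True)
def P(a):print(a.round(1).tolist())
k=[]
for l in([.179,.032,-.065],[.179,-.032,-.065],[.074,-.032,-.065],[.074,.032,-.065]): X=g+S.apply(l)+[0,-.003,0];k.append(X);print(X.round(4),((proj(s,X)-[190,220])*6).round(),((proj(t,X)-[385,135])*5+[480,0]).round())
cv2.imwrite("pics/m7.png",np.hstack([crop(s["img"],190,220,80,95,6)[:550],crop(t["img"],385,135,60,110,5)]))
E
```

```text
[ 0.3503 -0.349   0.0778] [-1.344e+02 -1.000e-01 -1.710e+02] [-0.4  0.6 -1.5]
[ 0.522  -0.293   0.0121] [254. 226.] [573. 284.]
[ 0.5321 -0.3562  0.0128] [123. 289.] [660. 268.]
[ 0.4284 -0.3727  0.013 ] [ 37. 118.] [691. 411.]
[ 0.4183 -0.3095  0.0123] [164.  60.] [603. 427.]
```

View pics/m7.png

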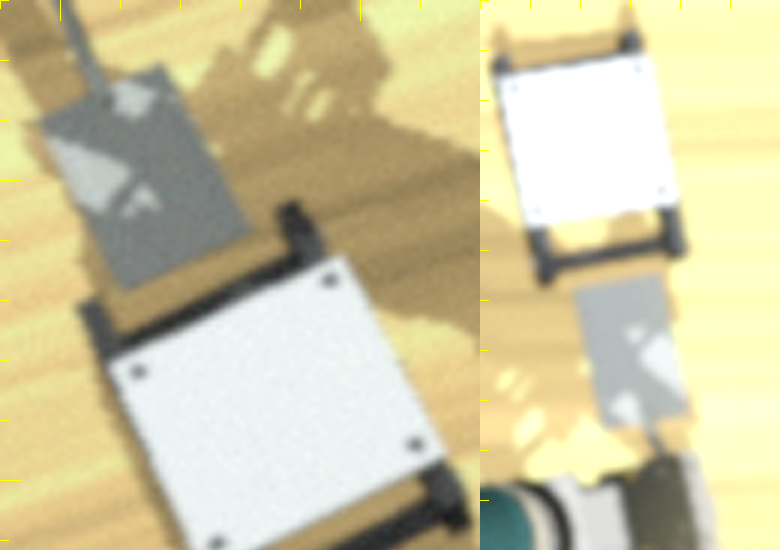

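Request:
{"fn": "arm_command", "kwargs": {
  "commands": "-24 0 0 0 0 0 0; -24 0 0 0 0 0 0; -24 0 0 0 0 0 0; 0 0 0 0 0 0 0"
}}

```text
time: 16.45
tool_pos: [0.4314, -0.3737, 0.0482]
ee_rot: [-2.34, 0.004, -2.984]
wrist_force: [-1.0, 0.4, -1.3]
width: 0.0237
```

```bash
python3 - <<'E'
from h import *
p,R,o=cur();z=R.as_matrix()[:,2];g=p-D*z;print(g.round(4),np.degrees(o["ee_rot"]).round(1),o["wrist_force"].round(1))
u=np.array([np.cos(np.radians(9.3)),np.sin(np.radians(9.3))])
tgt=np.array([.3503,-.349])+.147*u;print(tgt)
plan([(*G([*tgt,.0778],-45,9.3),3)],0)
E
```

```text
[ 0.4257 -0.339   0.0823] [-134.1    0.3 -171. ] [-1.   0.4 -1.3]
[ 0.49536779 -0.32524424]
n 3 max 23.7 0.3
-23.7 2 0.5 -0.3 -0 -0.1 0; -23.7 2 0.5 -0.3 -0 -0.1 0; -23.7 1.9 0.5 -0.3 -0 -0.1 0
```

Request:
{"fn": "arm_command", "kwargs": {
  "commands": "-23 2.5 1 -0.3 0 -0.1 0; -23 2.5 1 -0.3 0 -0.1 0; -23 2.5 1 -0.3 0 -0.1 0; 0 0 0 0 0 0 0"
}}

```text
time: 16.95
tool_pos: [0.4974, -0.3604, 0.0415]
ee_rot: [-2.356, -0.001, -2.983]
wrist_force: [-0.5, -0.8, -2.8]
width: 0.0235
```

```bash
python3 - <<'E'
from h import *
p,R,o=cur();z=R.as_matrix()[:,2];g=p-D*z;print(g.round(4),np.degrees(o["ee_rot"]).round(1),o["wrist_force"].round(1),o["wrist_torque"].round(2))
plan([(*G([.4954,-.3252,.0778],-45,9.3),1),(*G([.4954,-.3252,.0778+.05],-45,9.3),6)],0)
t=snapshot("top");s=snapshot("scene")
for q in(s,t): print([( (np.array(x["centre"])*[640,400]).round(1).tolist(),ray(q,*(np.array(x["centre"])*[640,400]),.0345)[:2].round(4)) for x in models.tip_of("plate",q)[:1]])
E
```

```text
[ 0.492  -0.3261  0.0761] [-135.    -0.  -170.9] [-0.5 -0.8 -2.8] [ 0.55  0.28 -0.  ]
n 7 max 5.9 0.2
-3.7 -0.9 -1.5 -0 -0.2 -0.1 0; -0 -5.9 -5.9 0 -0 0 0; -0 -5.9 -5.9 0 0 0 0; -0 -5.9 -5.9 -0 -0 -0 0; 0 -5.9 -5.9 0 0 0 0; 0 -5.9 -5.9 0 -0 0 0; 0 -5.9 -5.9 0 0 -0 0
[([233.9, 285.7], array([ 0.6173, -0.3103]))]
[([407.6, 163.3], array([ 0.6215, -0.3093]))]
```

Request:
{"fn": "arm_command", "kwargs": {
  "commands": "-3.5 0 0 0 0 0 0; 0 -5 -5 0 0 0 0; 0 -5 -5 0 0 0 0; 0 -5 -5 0 0 0 0; 0 -6 -6 0 0 0 0; 0 -6 -6 0 0 0 0; 0 -6 -6 0 0 0 0; 0 -6 -6 0 0 0 0; 0 0 0 0 0 0 0; 0 0 0 0 0 0 0"
}}

```text
time: 18.4
tool_pos: [0.4966, -0.3597, 0.0994]
ee_rot: [-2.358, -0.004, -2.987]
wrist_force: [-0.3, 0.7, -3.3]
width: 0.0238
```

```bash
python3 - <<'E'
from h import *
from mos import crop
p,R,o=cur();z=R.as_matrix()[:,2];g=p-D*z;print(g.round(4),np.degrees(o["ee_rot"]).round(1),o["wrist_force"].round(1),o["wrist_torque"].round(2),o["width"])
t=snapshot("top");s=snapshot("scene")
S=Ro.from_matrix(R.as_matrix()@np.diag([-1,1,-1]))*Ro.from_euler("x",45,degrees=True)
c=[]
for l in([.187,.055,-.054],[.187,-.055,-.054],[.077,-.055,-.054],[.077,.055,-.054]):
  X=g+S.apply(l)+[0,-.003,0];print(X.round(4),((proj(s,X)-[200,235])*6).round(),((proj(t,X)-[380,130])*5+[420,0]).round())
cv2.imwrite("pics/m8.png",np.hstack([crop(s["img"],200,235,70,90,6),crop(t["img"],380,130,65,110,5)[:540]]))
E
```

```text
[ 0.4914 -0.3255  0.1341] [-135.1   -0.2 -171.1] [-0.3  0.7 -3.3] [ 0.77  0.38 -0.01] 0.023819276454771336
[ 0.6675 -0.2453  0.0795] [372. 305.] [473.  91.]
[ 0.6845 -0.354   0.0793] [123. 434.] [627.  63.]
[ 0.5758 -0.3709  0.0797] [ 20. 221.] [660. 214.]
[ 0.5588 -0.2622  0.0799] [260. 105.] [505. 242.]
```

View pics/m8.png

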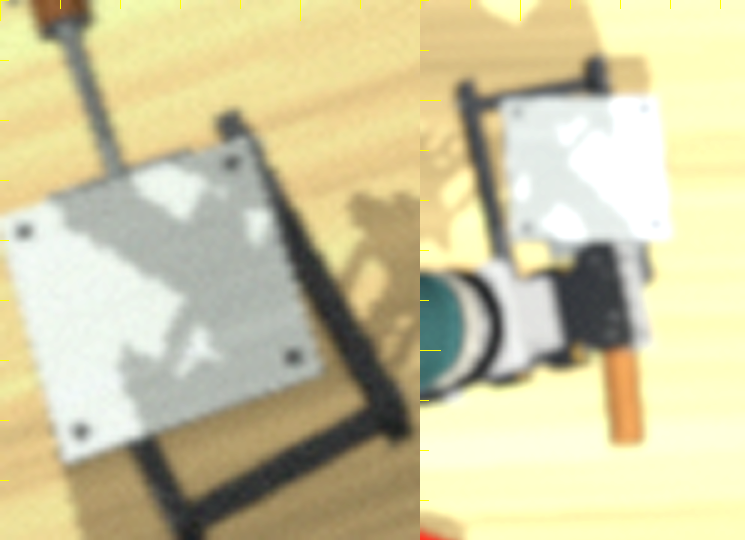

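The plate is clear of the stand (scene corners at crop (0,218), (245,135), (322,372), (65,462)). It sits a few degrees yawed and drooped compared with the prediction, so the handle twisted in the jaws under load. I'll fit its pose.

```bash
cat > fit.py <<'E'
from h import *
from scipy.optimize import least_squares
def fitplate(s,t,cs,ct,x0):
    L=np.array([[-.055,-.055,.0025],[-.055,.055,.0025],[.055,.055,.0025],[.055,-.055,.0025]])
    def f(x):
        X=Ro.from_euler("xyz",x[3:]).apply(L)+x[:3]
        return np.r_[[proj(s,a)-b for a,b in zip(X,cs)],[proj(t,a)-b for a,b in zip(X,ct)]].ravel()
    return least_squares(f,x0,loss="soft_l1")
E
python3 - <<'E'
from fit import *
t=snapshot("top");s=snapshot("scene")
cs=[(200+x/6,235+y/6) for x,y in((0,218),(245,135),(322,372),(65,462))]
ct=[(380+(x-420)/5,130+y/5) for x,y in((670,238),(510,240),(503,98),(655,95))]
r=fitplate(s,t,cs,ct,[.62,-.31,.08,0,0,.1]);print(r.x[:3].round(4),np.degrees(r.x[3:]).round(1),r.fun.round(1))
o=robot.get_obs();print(o["wrist_torque"].round(3),o["time"])
for n,q in(("s",s),("t",t)):print(n,[(k,(np.array(x["centre"])*[640,400]).round(1)) for k in("plate","spatula_tip") for x in models.tip_of(k,q)[:1]])
for n,q,c in(("s",s,cs),("t",t,ct)): print(np.mean(c,0))
E
```

```text
[ 0.6157 -0.3257  0.0512] [ 0.7 11.2 -0.5] [-0.2  0.1  0.7  0.1  0.3 -0.2  0.1 -0.   0.  -0.   0.6 -0.   0.1  0.
  0.4  0.2]
[ 0.702  0.416 -0.025] 18.6
s [('plate', array([226.3, 279.3]))]
t [('plate', array([415.1, 163.8]))]
[226.33333333 284.45833333]
[412.9  163.55]
```

Request:
{"fn": "arm_command", "kwargs": {
  "commands": "-5 -6 -6 0 -5 0 0; -5 -6 -6 0 -5 0 0; -5 -6 -6 0 -5 0 0; 0 0 0 0 0 0 0"
}}

```text
time: 19.3
tool_pos: [0.5094, -0.3566, 0.1251]
ee_rot: [-2.341, 0.182, -2.795]
wrist_force: [0.1, -0.5, -1.7]
width: 0.0236
```

```bash
cat > seg.py <<'E'
from fit import *
def corners(p,c0,r=45):
    "bright grey low-saturation quad nearest c0 (full-res px)"
    im=cv2.resize(p["img"],None,fx=4,fy=4,interpolation=cv2.INTER_CUBIC);hsv=cv2.cvtColor(im,cv2.COLOR_BGR2HSV)
    m=((hsv[...,1]<45)&(hsv[...,2]>95)).astype(np.uint8);k=np.zeros_like(m);cv2.circle(k,(int(c0[0]*4),int(c0[1]*4)),r*4,1,-1);m&=k
    m=cv2.morphologyEx(m,cv2.MORPH_OPEN,np.ones((25,25)))
    n,l,st,ce=cv2.connectedComponentsWithStats(m)
    if n<2:return None
    i=1+np.argmax(st[1:,4]);cs,_=cv2.findContours((l==i).astype(np.uint8),0,2)
    h=cv2.convexHull(max(cs,key=cv2.contourArea));q=cv2.approxPolyN(h,4,approxCurve=None,ensure_convex=True).reshape(-1,2)
    return q/4.,st[i,4]/16
E
python3 - <<'E'
from seg import *
p,R,o=cur();z=R.as_matrix()[:,2];g=p-D*z;print(g.round(4),np.degrees(o["ee_rot"]).round(1),o["wrist_force"].round(1),o["wrist_torque"].round(2),o["time"])
t=snapshot("top");s=snapshot("scene");cv2.imwrite("pics/s9.png",s["img"]);cv2.imwrite("pics/t9.png",t["img"])
for q,im in((s,s),(t,t)):
    c=np.array(models.tip_of("plate",q)[0]["centre"])*[640,400];k=corners(q,c);print(c.round(1),k)
E
```

```text
[ 0.4917 -0.3256  0.1586] [-134.1   10.4 -160.2] [ 0.1 -0.5 -1.7] [ 0.58  0.71 -0.01] 19.3
[225.7 279.1] (array([[254.75, 294.25],
       [211.  , 310.75],
       [197.75, 268.5 ],
       [240.5 , 254.  ]]), np.float64(1825.3125))
[413.9 161.4] (array([[431.5 , 179.  ],
       [398.75, 179.  ],
       [394.75, 146.25],
       [427.25, 143.5 ]]), np.float64(1050.75))
```

```bash
cat >> seg.py <<'E'
def order(q,p,yaw,z):
    X=np.array([ray(p,*a,z)[:2] for a in q]);c=X.mean(0);d=(X-c)@np.array([[np.cos(yaw),-np.sin(yaw)],[np.sin(yaw),np.cos(yaw)]])
    out=[]
    for a in((-1,-1),(-1,1),(1,1),(1,-1)): out.append(q[np.argmax(d@np.array(a))])
    return out
def plate(yaw=0,z=.08,x0=None,v=1):
    t=snapshot("top");s=snapshot("scene");cc=[]
    for q in(s,t):
        r=models.tip_of("plate",q);
        if not r: print("no plate");return
        c=np.array(r[0]["centre"])*[640,400];k=corners(q,c);cc.append(order(k[0],q,yaw,z))
    c=np.array([ray(t,*np.mean(cc[1],0),z)[0],ray(t,*np.mean(cc[1],0),z)[1],z,0,0,yaw])
    r=fitplate(s,t,*cc,c if x0 is None else x0)
    print("plate",r.x[:3].round(4),"rpy",np.degrees(r.x[3:]).round(1),"res",abs(r.fun).max().round(1),"t",robot.get_obs()["time"]);return r.x,s,t
def st():
    p,R,o=cur();z=R.as_matrix()[:,2];g=p-D*z
    S=Ro.from_matrix(R.as_matrix()@np.diag([-1,1,-1]));print("g",g.round(4),"tool phi/pitch/yaw",np.degrees(S.as_euler("xyz")).round(1),"F",o["wrist_force"].round(1),"w",round(o["width"],4),"t",o["time"]);return g,S
E
python3 - <<'E'
from seg import *
st();r=plate(0,.07)
E
```

```text
g [ 0.4932 -0.3249  0.1576] tool phi/pitch/yaw [-45.8 -10.3  19.9] F [ 0.1  0.3 -3.1] w 0.0235 t 19.5
plate [ 0.62   -0.3248  0.0703] rpy [-6.4  9.7  1.3] res 5.0 t 19.7
```

```bash
cat >> seg.py <<'E'
def carry(x,pos,rpy,n,extra=[]):
    "plan tool motion bringing plate pose x to pos,rpy(deg)"
    p,R,o=cur();A=Ro.from_euler("xyz",x[3:]);B=Ro.from_euler("xyz",rpy,degrees=True);W=B*A.inv()
    P=W.apply(p-x[:3])+np.array(pos);Q=W*R
    plan([(P,Q,n)]+[(P+np.array(e),Q,m) for e,m in extra],0)
E
python3 - <<'E'
from seg import *
st();r=plate(0,.07,x0=[.62,-.325,.07,0,.17,.02])
carry(r[0],[.624,-.307,.062],[0,0,9],3,[([0,0,-.022],3)])
E
```

```text
g [ 0.4934 -0.3247  0.1576] tool phi/pitch/yaw [-45.8 -10.4  20. ] F [ 0.3 -1.  -2.9] w 0.0236 t 19.7
plate [ 0.6202 -0.3248  0.0708] rpy [-6.5  9.5  1.3] res 5.0 t 19.9
n 6 max 7.8 4.0
1.3 6.9 7.7 -1.7 -4 1.1 0; 2 6.6 7.8 -1.7 -4 1.1 0; 2.7 6.4 7.8 -1.7 -4 1.1 0; 2.7 4.6 5 -0 -0 -0 0; 2.7 4.6 5 0 0 0 0; 2.7 4.6 5 -0 0 -0 0
```

Request:
{"fn": "arm_command", "kwargs": {
  "commands": "1.3 7 6 -1.7 -4 1 0; 2 6.6 6 -1.7 -4 1 0; 2.7 6.4 6 -1.7 -4 1 0; 0 0 0 0 0 0 0"
}}

```text
time: 20.4
tool_pos: [0.5109, -0.3536, 0.0957]
ee_rot: [-2.402, 0.37, -2.676]
wrist_force: [-0.1, -0.3, -3.0]
width: 0.0237
```

```bash
python3 - <<'E'
from seg import *
st();r=plate(0.1,.06,x0=[.62,-.315,.06,0,.1,.1])
carry(r[0],[.624,-.307,.036],[0,0,9],4)
E
```

```text
g [ 0.4844 -0.3299  0.1294] tool phi/pitch/yaw [-42.4 -21.2  26.7] F [-0.1 -0.3 -3. ] w 0.0237 t 20.4
plate [ 0.6167 -0.3157  0.0518] rpy [3.1 6.8 4.7] res 4.9 t 20.6
n 4 max 5.1 2.0
1.1 4.5 5.1 0.8 -2 -0.2 0; 1.3 4.6 5 0.8 -2 -0.2 0; 1.4 4.7 4.9 0.8 -2 -0.2 0; 1.6 4.8 4.8 0.8 -2 -0.2 0
```

Request:
{"fn": "arm_command", "kwargs": {
  "commands": "1 4.5 5 0.8 -2 -0.2 0; 1 4.6 5 0.8 -2 -0.2 0; 1 4.7 5 0.8 -2 -0.2 0; 1 5 5 0.5 -1 0 0; 0 0 0 0 0 0 0"
}}

```text
time: 21.22
tool_pos: [0.5353, -0.3356, 0.0748]
ee_rot: [-2.291, 0.435, -2.578]
wrist_force: [-0.6, 0.6, -2.3]
width: 0.0233
```

```bash
python3 - <<'E'
from seg import *
st();r=plate(0.12,.04,x0=[.62,-.308,.04,0,.05,.12]);print(robot.get_obs()["wrist_torque"].round(2))
for q in r[1:]: print([(n,(np.array(x["centre"])*[640,400]).round(1).tolist(),round(x["conf"],2)) for n in("spatula","spatula_handle") for x in models.tip_of(n,q)[:1]])
E
```

```text
g [ 0.5041 -0.3118  0.1042] tool phi/pitch/yaw [-48.7 -24.9  32.3] F [-0.6  0.6 -2.3] w 0.0233 t 21.225
plate [ 0.6396 -0.304   0.0318] rpy [-1.5  4.2  4.3] res 5.6 t 21.425
[0.47 0.93 0.03]
[('spatula', [230.7, 272.5], 0.85), ('spatula_handle', [215.3, 232.1], 0.88)]
[('spatula', [184.4, 171.6], 0.73), ('spatula_handle', [413.1, 194.3], 0.5)]
```

```bash
python3 - <<'E'
from seg import *
p,R,o=cur();plan([(p+[0,0,-.032],R,4)],0)
E
```

```text
n 4 max 5.5 0.0
3.4 5.5 4.8 0 0 0 0; 3.4 5.5 4.8 0 0 0 0; 3.4 5.5 4.8 0 0 0 0; 3.4 5.5 4.8 0 0 0 0
```

Request:
{"fn": "arm_command", "kwargs": {
  "commands": "3.4 5.5 4.8 0 0 0 0; 3.4 5.5 4.8 0 0 0 0; 3.4 5.5 4.8 0 0 0 0; 2 3 2.5 0 0 0 0; 0 0 0 0 0 0 0"
}}

```text
time: 22.25
tool_pos: [0.5353, -0.3379, 0.0501]
ee_rot: [-2.29, 0.437, -2.581]
wrist_force: [0.1, 0.2, -1.5]
width: 0.0239
```

```bash
python3 - <<'E'
from seg import *
st();s=snapshot("scene");t=snapshot("top")
from mos import crop
cv2.imwrite("pics/m10.png",np.hstack([crop(s["img"],190,215,80,100,5),crop(t["img"],385,130,70,110,5)[:500]]))
for q in(s,t): print([(n,(np.array(x["centre"])*[640,400]).round(1).tolist(),round(x["conf"],2)) for n in("plate","spatula","spatula_handle","spatula_tip") for x in models.tip_of(n,q)[:1]])
E
```

```text
g [ 0.5041 -0.314   0.0794] tool phi/pitch/yaw [-48.8 -25.   32.1] F [ 0.1  0.2 -1.5] w 0.0239 t 22.25
[('plate', [238.7, 291.0], 0.9), ('spatula', [232.6, 276.8], 0.86), ('spatula_handle', [217.4, 237.5], 0.76)]
[('plate', [322.6, 176.7], 0.57), ('spatula', [407.8, 177.9], 0.72), ('spatula_handle', [410.6, 197.1], 0.62)]
```

View pics/m10.png

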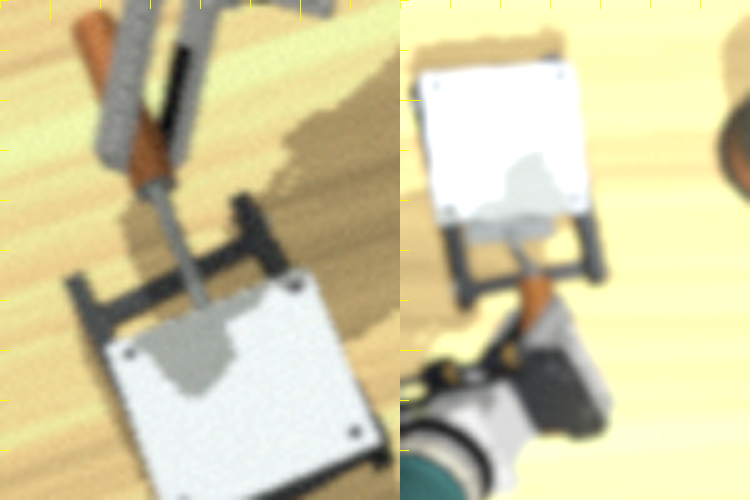

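The plate is back on the stand (scene crop corners (105,345), (307,270), (385,440)) with the blade under it, and the handle is at crop (95,30)–(155,180). I'll lower the spatula to the bench, release, and regrip closer to the heel to cut the load moment.

Request:
{"fn": "arm_command", "kwargs": {
  "commands": "1.7 2.8 2.4 0 0 0 0; 1.7 2.8 2.4 0 0 0 0; 1.7 2.8 2.4 0 0 0 0; 0 0 0 0 0 0 0"
}}

```text
time: 23.25
tool_pos: [0.5354, -0.3389, 0.0478]
ee_rot: [-2.294, 0.437, -2.586]
wrist_force: [-1.3, 1.2, 1.6]
width: 0.0236
```

```bash
python3 - <<'E'
from seg import *
st();print(robot.get_obs()["wrist_torque"].round(2))
E
```

```text
g [ 0.5044 -0.315   0.0772] tool phi/pitch/yaw [-48.5 -25.   31.9] F [-1.3  1.2  1.6] w 0.0236 t 23.25
[ 0.28  0.21 -0.01]
```

Request:
{"fn": "arm_command", "kwargs": {
  "commands": "0 0 0 0 0 0 0.45; 0 0 0 0 0 0 0.45; 0 0 0 0 0 0 0.45; 0 0 -25 0 0 0 0.45; 0 0 -30 0 0 0 0.5; 0 0 -30 0 0 0 0.6"
}}

```text
time: 24.0
tool_pos: [0.4809, -0.2958, 0.097]
ee_rot: [-2.298, 0.435, -2.585]
wrist_force: [-0.2, -0.3, 0.2]
width: 0.0538
```

```bash
cat > han.py <<'E'
from seg import *
def handle(p,win):
    "PCA of wood-brown pixels; win=(u0,v0,u1,v1)"
    im=p["img"];hsv=cv2.cvtColor(im,cv2.COLOR_BGR2HSV);u0,v0,u1,v1=win
    m=((hsv[...,0]<14)&(hsv[...,1]>120)&(hsv[...,2]>50)).astype(np.uint8);k=np.zeros_like(m);k[v0:v1,u0:u1]=1;m&=k
    n,l,s_,c=cv2.connectedComponentsWithStats(m)
    if n<2: return None
    i=1+np.argmax(s_[1:,4]);y,x=np.nonzero(l==i);q=np.c_[x,y].astype(float);mu=q.mean(0);w,V=np.linalg.eigh(np.cov((q-mu).T));d=V[:,1];t=(q-mu)@d
    return mu+d*t.min(),mu+d*t.max(),s_[i,4],np.sqrt(w)
E
python3 - <<'E'
from han import *
st();s=snapshot("scene");t=snapshot("top");cv2.imwrite("pics/s11.png",s["img"]);cv2.imwrite("pics/t11.png",t["img"])
for q,w in((s,(185,190,250,262)),(t,(395,170,445,245))):
    h=handle(q,w);print(h)
    if h: print([ray(q,*h[k],.065).round(4) for k in(0,1)])
    print([(n,(np.array(x["centre"])*[640,400]).round(1).tolist(),round(x["conf"],2)) for n in("plate","spatula","spatula_handle") for x in models.tip_of(n,q)[:1]])
s1=cv2.imread("pics/m10.png")
cs=[(190+x/5,215+y/5) for x,y in((105,345),(307,270),(385,440))];print([ray(s,*c,.037)[:2].round(4) for c in cs])
ct=[(385+(x-400)/5,130+y/5) for x,y in((418,75),(573,62),(592,212),(440,225))];print([ray(t,*c,.037)[:2].round(4) for c in ct])
E
```

```text
g [ 0.4499 -0.2719  0.1265] tool phi/pitch/yaw [-48.3 -24.9  31.9] F [-0.2 -0.3  0.2] w 0.0538 t 24.0
(array([203.93954673, 222.55846676]), array([217.63511986, 251.70152998]), np.int32(173), array([1.80069234, 9.12349806]))
[array([ 0.4179, -0.3368,  0.065 ]), array([ 0.5225, -0.324 ,  0.065 ])]
[('plate', [237.7, 290.4], 0.88), ('spatula', [231.1, 279.7], 0.96), ('spatula_handle', [214.9, 239.5], 0.95)]
(array([413., 202.]), array([414., 203.]), np.int32(2), array([0., 1.]))
[array([ 0.4765, -0.3162,  0.065 ]), array([ 0.4729, -0.3195,  0.065 ])]
[('plate', [409.0, 156.9], 0.85), ('spatula', [403.5, 178.9], 0.65), ('spatula_handle', [414.1, 199.4], 0.62)]
[array([ 0.5921, -0.3639]), array([ 0.5889, -0.255 ]), array([ 0.6957, -0.2456])]
[array([ 0.6903, -0.2439]), array([ 0.6968, -0.3557]), array([ 0.5864, -0.3634]), array([ 0.5798, -0.2548])]
```

```bash
python3 - <<'E'
from han import *
g=np.array([.5135,-.325,.063]);Q=toolR(-45,7);z=Q.as_matrix()[:,2]
plan([(g+D*z-.06*z,Q,4)],.6)
E
```

```text
n 4 max 11.2 8.6
-0.9 -0.4 11.2 0.6 8.6 -0.3 0.6; -2.6 -0.3 10.9 0.6 8.6 -0.3 0.6; -4.2 -0.2 10.4 0.6 8.6 -0.3 0.6; -5.7 -0.1 9.7 0.6 8.6 -0.3 0.6
```

Request:
{"fn": "arm_command", "kwargs": {
  "commands": "-1 0 5 0.6 8.6 -0.3 0.6; -2.6 0 8 0.6 8.6 -0.3 0.6; -4 0 8 0.6 8.6 -0.3 0.6; -6 0 8 0.6 8.6 -0.3 0.6; 0 0 0 0 0 0 0.6"
}}

```text
time: 25.02
tool_pos: [0.5029, -0.2966, 0.0632]
ee_rot: [-2.402, 0.062, -2.922]
wrist_force: [0.4, 0.2, -0.5]
width: 0.0563
```

```bash
python3 - <<'E'
from han import *
st();s=snapshot("scene");t=snapshot("top")
for q,w in((s,(185,190,250,262)),(t,(395,170,445,245))):
    h=handle(q,w);print(h)
    if h: print([ray(q,*h[k],zz).round(4) for k in(0,1) for zz in(.055,.065,.075)])
g=np.array([.5135,-.325,.063]);Q=toolR(-45,7);z=Q.as_matrix()[:,2]
plan([(g+D*z-.06*z,Q,1),(g+D*z,Q,3)],.6)
E
```

```text
g [ 0.4935 -0.2648  0.0993] tool phi/pitch/yaw [-42.4  -3.6  12.6] F [ 0.4  0.2 -0.5] w 0.0563 t 25.025
(array([203.66005609, 222.65725381]), array([217.84872013, 251.58369561]), np.int32(178), array([1.73221731, 9.27692043]))
[array([ 0.4105, -0.3381,  0.055 ]), array([ 0.4179, -0.3376,  0.065 ]), array([ 0.4254, -0.3371,  0.075 ]), array([ 0.5159, -0.3237,  0.055 ]), array([ 0.5223, -0.3234,  0.065 ]), array([ 0.5287, -0.323 ,  0.075 ])]
None
n 4 max 20.2 6.5
-8.4 -20.2 10.6 2.7 6.5 1.4 0.6; 0 0 20 0 -0 0 0.6; -0 -0 20 -0 0 0 0.6; 0 0 20 0 -0 0 0.6
```

Request:
{"fn": "arm_command", "kwargs": {
  "commands": "-8 -20 5 2.7 6.5 1.4 0.6; 0 0 0 0 0 0 0.6"
}}

```text
time: 25.38
tool_pos: [0.5064, -0.3146, 0.0731]
ee_rot: [-2.358, -0.004, -3.025]
wrist_force: [-0.6, 0.6, 0.5]
width: 0.0562
```

```bash
python3 - <<'E'
from han import *
import han
st();t=snapshot("top");s=snapshot("scene");im=t["img"];hsv=cv2.cvtColor(im,cv2.COLOR_BGR2HSV)
m=((hsv[...,0]<17)&(hsv[...,1]>110)).astype(np.uint8);k=np.zeros_like(m);k[180:245,400:440]=1;m&=k
n,l,a,c=cv2.connectedComponentsWithStats(m);print(a[:6].tolist())
i=1+np.argmax(a[1:,4]);y,x=np.nonzero(l==i)
for v in sorted(set(y)): print(v,x[y==v].mean().round(1),(y==v).sum(),end=" | ")
print()
for v in (190,200,210): print([ray(t,x[abs(y-v)<=2].mean(),v,zz)[:2].round(4) for zz in(.055,.065,.075)] if (abs(y-v)<=2).any() else None)
for q in(s,t): print([(nn,(np.array(r["centre"])*[640,400]).round(1).tolist(),ray(q,*(np.array(r["centre"])*[640,400]),.065)[:2].round(4)) for nn in("spatula_handle",) for r in models.tip_of(nn,q)[:1]])
g=np.array([.5135,-.325,.063]);Q=toolR(-45,7);z=Q.as_matrix()[:,2]
plan([(g+D*z-.06*z,Q,1),(g+D*z,Q,3)],.6)
E
```

```text
g [ 0.5025 -0.2803  0.1078] tool phi/pitch/yaw [-44.9   0.2   6.7] F [-0.6  0.6  0.5] w 0.0562 t 25.375
[[0, 0, 640, 400, 255875], [412, 190, 9, 28, 125]]
190 416.0 1 | 191 416.0 1 | 192 416.0 1 | 193 416.0 1 | 194 415.5 2 | 195 414.5 6 | 196 414.5 6 | 197 414.5 6 | 198 415.0 5 | 199 415.0 5 | 200 415.5 6 | 201 415.5 6 | 202 416.0 5 | 203 416.0 5 | 204 416.0 5 | 205 416.0 5 | 206 416.0 5 | 207 417.0 5 | 208 417.0 5 | 209 417.0 5 | 210 417.0 5 | 211 417.0 5 | 212 417.5 4 | 213 418.0 5 | 214 418.0 5 | 215 418.0 5 | 216 418.0 5 | 217 418.0 5 | 
[array([ 0.5203, -0.3306]), array([ 0.5186, -0.3288]), array([ 0.5169, -0.3271])]
[array([ 0.4848, -0.3267]), array([ 0.4833, -0.325 ]), array([ 0.4818, -0.3232])]
[array([ 0.4494, -0.3307]), array([ 0.4481, -0.329 ]), array([ 0.4467, -0.3272])]
[('spatula_handle', [211.4, 240.8], array([ 0.4833, -0.3314]))]
[('spatula_handle', [413.9, 198.8], array([ 0.4877, -0.3199]))]
n 4 max 20.0 0.4
-7.6 -0.4 5 0.1 -0.4 -0.1 0.6; 0 0 20 0 0 0 0.6; -0 -0 20 -0 0 0 0.6; 0 0 20 0 0 0 0.6
```

Request:
{"fn": "arm_command", "kwargs": {
  "commands": "-7 0 8 0 -0.4 0 0.6; 0 0 20 0 0 0 0.6; 0 0 20 0 0 0 0.6; 0 0 14 0 0 0 0.6; 0 0 0 0 0 0 0.6"
}}

```text
time: 26.2
tool_pos: [0.5164, -0.3595, 0.0315]
ee_rot: [-2.357, 0.01, -3.02]
wrist_force: [-0.4, 0.0, -0.1]
width: 0.0563
```

```bash
python3 - <<'E'
from h import *
from seg import st
st();plan([(*G([.512,-.323,.063],-45,7),1)],.6)
E
```

```text
g [ 0.5119 -0.3251  0.0662] tool phi/pitch/yaw [-45.   -0.6   6.9] F [-0.4  0.  -0.1] w 0.0563 t 26.2
n 1 max 3.7 0.5
-0 3.7 0.8 0 0.4 -0.5 0.6
```

Request:
{"fn": "arm_command", "kwargs": {
  "commands": "0 3.7 2 0 0.4 -0.4 0.6; 0 0 0 0 0 0 0; 0 0 0 0 0 0 0; 0 0 0 0 0 0 0; 0 0 0 0 0 0 0; 0 0 0 0 0 0 0; 0 0 0 0 0 0 0"
}}

```text
time: 27.08
tool_pos: [0.5175, -0.3572, 0.0286]
ee_rot: [-2.356, 0.002, -3.019]
wrist_force: [-0.1, -0.3, -0.5]
width: 0.0239
```

```bash
python3 - <<'E'
from h import *
from seg import st
g,S=st()
u=np.array([np.cos(np.radians(7.5)),np.sin(np.radians(7.5)),0])
# up 9 mm, then forward 20mm
plan([(*G(g+[0,0,.009],-45,7),1),(*G(g+[0,0,.009]+.020*u,-45,7.5),2)],0)
E
```

```text
g [ 0.5132 -0.3228  0.0633] tool phi/pitch/yaw [-45.   -0.1   7. ] F [-0.1 -0.3 -0.5] w 0.0239 t 27.075
n 3 max 10.2 0.2
0.1 -6.4 -6.4 0 0.1 -0.1 0; -10.2 0.1 -0.1 -0 -0.2 -0.2 0; -10.2 0 -0 0 -0.2 -0.2 0
```

Request:
{"fn": "arm_command", "kwargs": {
  "commands": "0 -6 -6 0 0 0 0; -10 0 0 0 -0.2 -0.2 0; -11 0 0 0 -0.2 -0.2 0; 0 0 0 0 -1 0 0; 0 -4 -4 0 0 0 0; 0 -4 -4 0 0 0 0; 0 -4 -4 0 0 0 0; 0 -4 -4 0 0 0 0; 0 -4 -4 0 0 0 0; 0 -4 -4 0 0 0 0; 0 -4 -4 0 0 0 0; 0 0 0 0 0 0 0"
}}

```text
time: 28.58
tool_pos: [0.5371, -0.3537, 0.0776]
ee_rot: [-2.359, 0.011, -2.996]
wrist_force: [-0.9, -0.5, -2.7]
width: 0.0228
```

```bash
python3 - <<'E'
from seg import *
st();r=plate(.1,.06)
E
```

```text
g [ 0.5317 -0.3196  0.1124] tool phi/pitch/yaw [-44.8  -0.6   8.3] F [-0.9 -0.5 -2.7] w 0.0228 t 28.575
plate [ 0.64   -0.3069  0.0548] rpy [-0.3  7.6  3.8] res 2.2 t 28.775
```

```bash
python3 - <<'E'
from seg import *
p,R,o=cur();Q=toolR(-45,7,-1.5)
a=p+[0,.02,.05];b=p+[-.022,.26,.06]
plan([(a,R,4),(b,Q,8)],0)
E
```

```text
n 12 max 22.1 0.2
-0.8 -5.3 -12.4 0 -0 -0 0; -0.8 -5.3 -12.4 0 0 0 0; -0.8 -5.3 -12.4 0 0 0 0; -0.8 -5.3 -12.4 0 0 0 0; -1.6 20.5 -22.1 0 0 0.2 0; -1.6 20.5 -22.1 0 0 0.2 0; -1.5 20.5 -22.1 0 0 0.2 0; -1.4 20.5 -22.1 0 0 0.2 0; -1.3 20.5 -22.1 0 0 0.2 0; -1.2 20.5 -22.1 0 0 0.2 0; -1.1 20.4 -22.1 0 0 0.2 0; -1 20.4 -22.1 0 0 0.2 0
```

Request:
{"fn": "arm_command", "kwargs": {
  "commands": "-0.8 -5.3 -12 0 0 0 0; -0.8 -5.3 -12 0 0 0 0; -0.8 -2 -12 0 0 0 0; -0.8 5 -14 0 0 0 0; -1.6 12 -16 0 0 0.2 0; -1.6 18 -20 0 0 0.2 0; -1.5 20.5 -22 0 0 0.2 0; -1.4 20.5 -22 0 0 0.2 0; -1.3 20.5 -22 0 0 0.2 0; -1.2 20.5 -22 0 0 0.2 0; -1 15 -16 0 0 0.2 0; -1 8 -8 0 0 0.2 0"
}}

```text
time: 30.28
tool_pos: [0.5178, -0.1089, 0.1351]
ee_rot: [-2.365, 0.039, -3.012]
wrist_force: [-0.5, 0.1, -2.5]
width: 0.0236
```

```bash
python3 - <<'E'
from seg import *
g,S=st();r=plate(.1,.12)
Sp=S*Ro.from_euler("x",45,degrees=True);print("expected plate",(g+Sp.apply([.108,0,-.056])+[0,-.003,0]).round(4))
E
```

```text
g [ 0.512 -0.075  0.17 ] tool phi/pitch/yaw [-44.5  -2.2   7.4] F [-0.5  0.1 -2.5] w 0.0236 t 30.275
plate [ 0.6209 -0.0667  0.1119] rpy [ 0.1  6.7 -0.7] res 2.5 t 30.475
expected plate [ 0.6212 -0.0633  0.1183]
```

```bash
python3 - <<'E'
from seg import *
carry(np.array([.6209,-.0667,.1125,0,np.radians(5.5),0]),[.612,.002,.062],[15,0,4],10)
E
```

```text
n 10 max 9.4 1.5
0.2 9.4 0.9 -1.5 -0.7 0.3 0; 0.3 9.3 1.2 -1.5 -0.7 0.3 0; 0.3 9.3 1.4 -1.5 -0.7 0.3 0; 0.4 9.3 1.6 -1.5 -0.7 0.3 0; 0.5 9.2 1.9 -1.5 -0.7 0.3 0; 0.5 9.2 2.1 -1.5 -0.7 0.3 0; 0.6 9.1 2.3 -1.5 -0.7 0.3 0; 0.7 9 2.5 -1.5 -0.7 0.3 0; 0.8 9 2.8 -1.5 -0.7 0.3 0; 0.8 8.9 3 -1.5 -0.7 0.3 0
```

Request:
{"fn": "arm_command", "kwargs": {
  "commands": "0.2 9.4 1 -1.5 -0.7 0.3 0; 0.3 9.4 1.2 -1.5 -0.7 0.3 0; 0.3 9.3 1.4 -1.5 -0.7 0.3 0; 0.4 9.3 1.6 -1.5 -0.7 0.3 0; 0.5 9.2 1.9 -1.5 -0.7 0.3 0; 0.5 9.2 2 -1.5 -0.7 0.3 0; 0.6 9 2.3 -1.5 -0.7 0.3 0; 0.7 9 2.5 -1.5 -0.7 0.3 0; 0.8 9 2.8 -1.5 -0.7 0.3 0; 0 0 0 0 0 0 0"
}}

```text
time: 31.72
tool_pos: [0.5093, -0.0555, 0.0652]
ee_rot: [-2.612, 0.16, -2.987]
wrist_force: [0.7, 1.0, -2.9]
width: 0.0236
```

```bash
python3 - <<'E'
from seg import *
g,S=st();r=plate(.05,.07)
Sp=S*Ro.from_euler("x",45,degrees=True);X=g+Sp.apply([.108,0,-.056])+[0,-.003,0];print("expected plate",X.round(4),np.degrees(Sp.as_euler("xyz")).round(1))
carry(np.r_[r[0]],[.612,-.001,.046],[22,0,4],5)
E
```

```text
g [ 0.4988 -0.0321  0.107 ] tool phi/pitch/yaw [-30.3  -9.2   8.8] F [ 0.7  1.  -2.9] w 0.0236 t 31.725
plate [ 0.6017 -0.001   0.0765] rpy [15.1 -5.8  4. ] res 25.9 t 31.925
expected plate [ 0.6105 -0.0034  0.0707] [14.7 -9.2  8.8]
n 5 max 5.1 1.5
-1 2.6 4.9 -1.5 1 -0.4 0; -1.1 2.5 5 -1.5 1 -0.4 0; -1.2 2.3 5 -1.5 1 -0.4 0; -1.3 2.2 5 -1.5 1 -0.4 0; -1.4 2.1 5.1 -1.5 1 -0.4 0
```

```bash
python3 - <<'E'
from h import *
from mos import crop
s=snapshot("scene");t=snapshot("top")
cv2.imwrite("pics/m12.png",np.hstack([crop(s["img"],315,185,80,100,5),crop(t["img"],270,120,75,100,5)]))
E
```

```text
(no output)
```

View pics/m12.png

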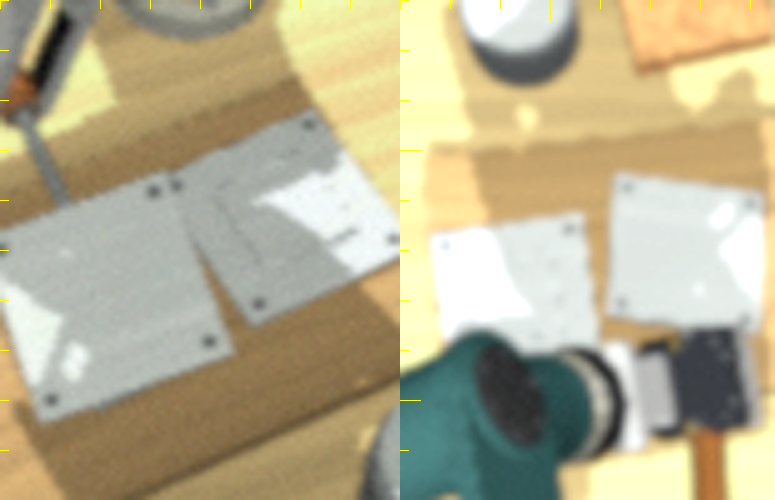

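Plate at scene crop corners (165,172), (233,350), (40,422) and top (613,173), (763,190), (757,328), (607,315). It lies on the blade over the free end, clear of the finished plate. I'll fit the pose from these.

```bash
python3 - <<'E'
from seg import *
g,S=st();s=snapshot("scene");t=snapshot("top")
cs=[(315+x/5,185+y/5) for x,y in((-4,236),(167,171),(233,350),(40,422))]
ct=[(270+(x-400)/5,120+y/5) for x,y in((757,328),(607,315),(613,173),(763,190))]
r=fitplate(s,t,cs,ct,[.61,0,.07,.25,0,0]);print(r.x[:3].round(4),np.degrees(r.x[3:]).round(1),r.fun.round(1))
A=Ro.from_euler("xyz",r.x[3:]);P=lambda l:(r.x[:3]+A.apply(l)).round(4)
print("low edge",P([-.055,-.055,0]),P([.055,-.055,0]),"high",P([-.055,.055,0]),P([.055,.055,0]))
carry(r.x,[.612,-.003,.046],[22,0,0],5)
E
```

```text
g [ 0.4995 -0.032   0.1077] tool phi/pitch/yaw [-30.4  -9.2   8.8] F [ 0.7 -0.7 -2.7] w 0.0236 t 32.025
[ 0.6021 -0.0188  0.04  ] [11.7 11.3 -3.5] [-3.2  0.2 -0.  -0.   0.2  0.3  0.1 -0.4  0.   0.5 -0.4 -0.3 -0.2 -0.3
 -0.3 -0.1]
low edge [ 0.5428 -0.0692  0.0399] [ 0.6504 -0.0758  0.0183] high [0.5537 0.0381 0.0617] [0.6614 0.0315 0.0401]
n 5 max 3.5 2.4
-1.4 3.5 2.8 -1.7 -2.4 1.1 0; -1.2 3.5 3 -1.7 -2.4 1.1 0; -1 3.4 3.1 -1.7 -2.4 1.1 0; -0.8 3.3 3.3 -1.7 -2.4 1.1 0; -0.6 3.2 3.4 -1.7 -2.4 1.1 0
```

Request:
{"fn": "arm_command", "kwargs": {
  "commands": "-2 4.8 -5.7 0 -2.5 0 0; -2 4.8 -5.7 0 -2.5 0 0; -2 4.8 -5.7 0 -2.5 0 0; -2 4.8 -5.7 0 -2.5 0 0; 0 0 0 0 0 0 0"
}}

```text
time: 32.75
tool_pos: [0.5093, -0.0242, 0.0776]
ee_rot: [-2.589, 0.32, -2.887]
wrist_force: [0.9, 0.1, -2.8]
width: 0.0235
```

```bash
cat > q4.py <<'E'
from seg import *
def quads(p,win,thr=(60,90)):
    "all light grey quads in window"
    u0,v0,u1,v1=win;im=cv2.resize(p["img"][v0:v1,u0:u1],None,fx=4,fy=4,interpolation=cv2.INTER_CUBIC);hsv=cv2.cvtColor(im,cv2.COLOR_BGR2HSV)
    m=((hsv[...,1]<thr[0])&(hsv[...,2]>thr[1])).astype(np.uint8);m=cv2.morphologyEx(m,cv2.MORPH_OPEN,np.ones((9,9)))
    cs,_=cv2.findContours(m,0,2);out=[]
    for c in sorted(cs,key=cv2.contourArea)[::-1][:4]:
        if cv2.contourArea(c)<3000:continue
        q=cv2.approxPolyN(cv2.convexHull(c),4,approxCurve=None,ensure_convex=True).reshape(-1,2)/4.+[u0,v0];out.append((q.round(1).tolist(),cv2.contourArea(c)/16))
    return out
E
python3 - <<'E'
from q4 import *
g,S=st();s=snapshot("scene");t=snapshot("top")
for q,w in((s,(300,190,410,275)),(t,(270,145,360,190))):
    for k in quads(q,w): print(k)
    print([( (np.array(x["centre"])*[640,400]).round(1).tolist(),round(x["conf"],2)) for x in models.tip_of("plate",q)[:2]])
Sp=S*Ro.from_euler("x",45,degrees=True);print(np.degrees(Sp.as_euler("xyz")).round(1))
E
```

```text
g [ 0.4901 -0.0026  0.1172] tool phi/pitch/yaw [-31.7 -18.4  14.6] F [ 0.9  0.1 -2.8] w 0.0235 t 32.75
([[401.8, 237.2], [335.8, 261.2], [320.2, 226.2], [373.5, 200.5]], 2410.25)
([[409.8, 274.8], [387.8, 274.8], [393.5, 264.2], [409.8, 260.2]], 215.9375)
[([347.1, 235.0], 0.97)]
([[333.5, 189.8], [278.2, 189.8], [274.8, 167.2], [333.0, 141.0]], 1629.5625)
[([317.8, 170.1], 0.98)]
[ 13.3 -18.4  14.6]
```

```bash
cat >> q4.py <<'E'
def tri(s,a,t,b):
    f=lambda X:np.r_[proj(s,X)-a,proj(t,X)-b]
    r=least_squares(f,[.6,-.03,.05]);return r.x,abs(r.fun).max()
def lowedge(s,t,n=1):
    a,b=[np.mean([np.array(models.tip_of("plate",q)[0]["centre"])*[640,400] for _ in range(n)],0) for q in(s,t)];return tri(s,a,t,b)
E
python3 - <<'E'
from q4 import *
st();s=snapshot("scene");t=snapshot("top")
print(tri(s,[347.1,235],t,[317.8,170.1]))
print(tri(s,[315+336.8-315,244],t,[317,170.3]), "ref prev")
# low edge corners in scene, at several z
for z in(.018,.03,.04): print(z,ray(s,320.2,226.2,z)[:2].round(3),ray(s,335.8,261.2,z)[:2].round(3))
E
```

```text
g [ 0.4912 -0.0032  0.1174] tool phi/pitch/yaw [-31.7 -18.3  14.5] F [ 0.2  0.5 -2.8] w 0.0234 t 32.95
(array([0.59946532, 0.01350388, 0.06261444]), np.float64(0.2623509085584601))
(array([ 0.59945328, -0.00262344,  0.02765851]), np.float64(5.246761438101942)) ref prev
0.018 [ 0.518 -0.033] [ 0.64  -0.035]
0.03 [ 0.526 -0.036] [ 0.646 -0.038]
0.04 [ 0.532 -0.038] [ 0.651 -0.04 ]
```

```bash
cat >> q4.py <<'E'
def pivot(E,th,dE,n,hand=0,yaw=0):
    "rotate tool about horizontal axis (yaw) through E by th deg while E shifts by dE; per-row list"
    p,R,o=cur();E=np.array(E);dE=np.array(dE);pts=[];ax=np.array([np.cos(yaw),np.sin(yaw),0])
    for k in range(1,n+1):
        W=Ro.from_rotvec(ax*np.radians(th*k/n));pts.append((W.apply(p-E)+E+dE*k/n,W*R,1))
    plan(pts,hand)
E
python3 - <<'E'
from q4 import *
pivot([.592,-.039,.040],11,[0,0,-.020],5)
E
```

```text
n 5 max 3.7 2.0
1.4 0.5 3.5 -2 -0.1 0.9 0; 1.5 0.3 3.5 -2 -0.1 0.9 0; 1.5 0.2 3.6 -2 -0.1 0.9 0; 1.5 0.1 3.6 -2 -0.1 0.9 0; 1.6 -0.1 3.7 -2 -0.1 0.9 0
```

Request:
{"fn": "arm_command", "kwargs": {
  "commands": "1.4 0.5 3.5 -2 -0.1 0.9 0; 1.5 0.3 3.5 -2 -0.1 0.9 0; 1.5 0.2 3.5 -2 -0.1 0.9 0; 1.5 0 3.6 -2 -0.1 0.9 0; 1.5 0 3.6 -2 -0.1 0.9 0; 0 0 0 0 0 0 0"
}}

```text
time: 33.8
tool_pos: [0.5117, -0.0345, 0.0594]
ee_rot: [-2.79, 0.36, -2.964]
wrist_force: [-0.5, 0.1, -2.8]
width: 0.0239
```

```bash
python3 - <<'E'
from q4 import *
st();s=snapshot("scene");t=snapshot("top")
x,e=lowedge(s,t);print(x.round(4),e)
for k in quads(s,(300,190,410,275))[:1]: print(k); q=np.array(k[0])
a=q[np.argmin(q[:,0])];b=q[np.argmax(q[:,1])]
for z in(.018,.025): print(z,ray(s,*a,z)[:2].round(3),ray(s,*b,z)[:2].round(3))
E
```

```text
g [ 0.4927 -0.0208  0.1025] tool phi/pitch/yaw [-20.1 -20.6  10.2] F [-0.5  0.1 -2.8] w 0.0239 t 33.8
[ 0.6007 -0.0013  0.0568] 0.5461387203546337
([[399.8, 234.2], [331.2, 268.5], [315.0, 227.0], [378.0, 206.2]], 2618.40625)
0.018 [ 0.516 -0.048] [ 0.656 -0.055]
0.025 [ 0.52  -0.049] [ 0.66  -0.056]
```

```bash
cat >> q4.py <<'E'
def seq(stages,hand=0):
    "stages: (point, axis, deg, shift, n)"
    p,R,o=cur();pts=[]
    for E,ax,th,d,n in stages:
        E=np.array(E);d=np.array(d);ax=np.array(ax,float)
        for k in range(1,n+1):
            W=Ro.from_rotvec(ax*np.radians(th*k/n));pts.append((W.apply(p-E)+E+d*k/n,W*R,1))
        p,R=pts[-1][:2]
    plan(pts,hand)
E
python3 - <<'E'
from q4 import *
seq([([.655,-.055,.018],[0,-1,0],10,[0,.004,-.004],4),([.60,-.051,.018],[1,0,0],42,[0,.003,0],6)])
E
```

```text
n 10 max 5.5 5.9
3.9 3.4 5.5 0.4 -2.4 0.7 0; 4 3.4 5.5 0.4 -2.4 0.7 0; 4 3.4 5.4 0.4 -2.4 0.7 0; 4.1 3.4 5.4 0.4 -2.4 0.7 0; -1.1 -1.9 -1.7 -5.9 0.1 3.7 0; -1.1 -1.9 -1.7 -5.9 0.1 3.7 0; -1 -1.9 -1.6 -5.9 0.1 3.7 0; -1 -1.9 -1.6 -5.9 0.1 3.7 0; -1 -1.9 -1.5 -5.9 0.1 3.7 0; -1 -1.9 -1.5 -5.9 0.1 3.7 0
```

Request:
{"fn": "arm_command", "kwargs": {
  "commands": "4 3.4 5.5 0.4 -2.4 0.7 0; 4 3.4 5.5 0.4 -2.4 0.7 0; 4 3.4 5.4 0.4 -2.4 0.7 0; 4 3.4 5.4 0.4 -2.4 0.7 0; 0 0 0 0 0 0 0"
}}

```text
time: 34.62
tool_pos: [0.5146, -0.0297, 0.0418]
ee_rot: [-2.738, 0.556, -2.932]
wrist_force: [-0.3, 0.4, -2.8]
width: 0.0238
```

```bash
python3 - <<'E'
from q4 import *
st();s=snapshot("scene");t=snapshot("top")
x,e=lowedge(s,t);print(x.round(4),e.round(2))
for k in quads(s,(300,190,410,275))[:1]: print(k); q=np.array(k[0])
a=q[np.argmin(q[:,0])];b=q[np.argmax(q[:,1])]
for z in(.018,.03): print(z,ray(s,*a,z)[:2].round(3),ray(s,*b,z)[:2].round(3))
seq([([.60,-.051,.018],[1,0,0],50,[0,.003,0],7)])
E
```

```text
g [ 0.4874 -0.0158  0.0801] tool phi/pitch/yaw [-23.1 -31.8  12. ] F [-0.3  0.4 -2.8] w 0.0238 t 34.625
[0.5946 0.0028 0.0284] 0.71
([[399.5, 234.2], [330.2, 269.5], [318.2, 232.2], [378.0, 206.0]], 2509.90625)
0.018 [ 0.535 -0.045] [ 0.658 -0.059]
0.03 [ 0.543 -0.048] [ 0.664 -0.061]
n 7 max 3.3 5.9
-0.8 -3.3 -1.2 -5.9 0.1 4 0; -0.8 -3.2 -1.1 -5.9 0.1 4 0; -0.8 -3.2 -1.1 -5.9 0.1 4 0; -0.7 -3.2 -1.1 -5.9 0.1 4 0; -0.7 -3.2 -1 -5.9 0.1 4 0; -0.7 -3.2 -1 -5.9 0.1 4 0; -0.7 -3.3 -0.9 -5.9 0.1 4 0
```

```bash
python3 - <<'E'
from q4 import *
seq([([.60,-.052,.018],[.995,-.1,0],48,[0,.004,-.006],7)])
E
```

```text
n 7 max 2.9 5.6
0.3 -2.3 0 -5.6 -0.6 4 0; 0.4 -2.4 0.1 -5.6 -0.6 4 0; 0.4 -2.5 0.2 -5.6 -0.6 4 0; 0.5 -2.6 0.2 -5.6 -0.6 4 0; 0.5 -2.7 0.3 -5.6 -0.6 4 0; 0.6 -2.8 0.3 -5.6 -0.6 4 0; 0.6 -2.9 0.3 -5.6 -0.6 4 0
```

Request:
{"fn": "arm_command", "kwargs": {
  "commands": "0.3 -2.3 0 -5.6 -0.6 4 0; 0.4 -2.4 0 -5.6 -0.6 4 0; 0.4 -2.5 0.2 -5.6 -0.6 4 0; 0.5 -2.6 0.2 -5.6 -0.6 4 0; 0.5 -2.7 0.3 -5.6 -0.6 4 0; 0.6 -2.8 0.3 -5.6 -0.6 4 0; 0.6 -2.9 0.3 -5.6 -0.6 4 0"
}}

```text
time: 35.7
tool_pos: [0.513, -0.0433, 0.0391]
ee_rot: [2.512, 0.565, 2.774]
wrist_force: [0.5, 0.3, -3.1]
width: 0.0237
```

```bash
python3 - <<'E'
from q4 import *
st();s=snapshot("scene");t=snapshot("top");cv2.imwrite("pics/s20.png",s["img"]);cv2.imwrite("pics/t20.png",t["img"])
for q in(s,t):
    r=models.tip_of("plate",q)[:2];b=models.spot_in("plate",q)[:2]
    print([((np.array(x["centre"])*[640,400]).round(1).tolist(),round(x["conf"],2)) for x in r],[((np.array(x["bbox"])*[640,400,640,400]).round(1).tolist(),round(x["conf"],2)) for x in b])
try:
    x,e=lowedge(s,t);print(x.round(4),e.round(2))
except Exception as ex: print(ex)
for k in quads(s,(300,190,410,275))[:2]: print(k)
seq([([.60,-.05,.018],[.995,-.1,0],36,[0,-.01,0],5)])
E
```

```text
g [ 0.4829 -0.0625  0.0725] tool phi/pitch/yaw [ 36.1 -32.4 -21.1] F [ 0.5  0.3 -3.1] w 0.0237 t 35.7
[([494.4, 200.3], 0.73), ([333.3, 235.3], 0.63)] [([314.6, 210.6, 32.1, 57.7], 0.86)]
[([331.4, 170.7], 0.85)] [([319.7, 153.4, 19.9, 35.0], 0.75)]
[0.6883 0.201  0.2159] 72.99
([[399.5, 234.8], [365.2, 251.0], [344.2, 221.0], [377.8, 206.0]], 1275.5625)
([[350.2, 245.8], [326.0, 269.2], [308.8, 214.2], [339.8, 211.8]], 1055.4375)
n 5 max 4.2 5.9
-1.1 -4.2 -1.9 -5.9 -0.7 4.1 0; -1.2 -4 -2 -5.9 -0.7 4.1 0; -1.3 -3.9 -2.2 -5.9 -0.7 4.1 0; -1.4 -3.7 -2.3 -5.9 -0.7 4.1 0; -1.5 -3.5 -2.4 -5.9 -0.7 4.1 0
```

Request:
{"fn": "arm_command", "kwargs": {
  "commands": "-1.1 -2.5 -3.3 -5.9 -0.7 4 0; -1.2 -2.3 -3.3 -5.9 -0.7 4 0; -1.3 -2.2 -3.4 -5.9 -0.7 4 0; -1.4 -2.1 -3.5 -5.9 -0.7 4 0"
}}

```text
time: 36.6
tool_pos: [0.5215, -0.042, 0.0794]
ee_rot: [2.024, 0.347, 2.545]
wrist_force: [-0.4, -0.4, -1.4]
width: 0.0238
```

```bash
python3 - <<'E'
from q4 import *
st();s=snapshot("scene");t=snapshot("top")
for q in(s,t):
    r=models.tip_of("plate",q)[:2];b=models.spot_in("plate",q)[:2]
    print([((np.array(x["centre"])*[640,400]).round(1).tolist(),round(x["conf"],2)) for x in r],[((np.array(x["bbox"])*[640,400,640,400]).round(1).tolist(),round(x["conf"],2)) for x in b])
print(ray(t,339.6,170,.018))
for k in quads(s,(300,190,410,275))[:3]: print(k)
for k in quads(t,(270,145,375,195))[:3]: print(k)
seq([([.60,-.05,.018],[.995,-.1,0],28,[0,-.004,0],4)])
E
```

```text
g [ 0.4908 -0.0744  0.0995] tool phi/pitch/yaw [ 64.1 -19.9 -34.2] F [-0.4 -0.4 -1.4] w 0.0238 t 36.6
[([324.7, 238.2], 0.69), ([332.0, 216.4], 0.52)] [([311.5, 211.2, 24.0, 55.3], 0.96)]
[([338.1, 172.9], 0.47)] [([332.0, 151.7, 9.1, 33.4], 0.78)]
[ 0.60711016 -0.06544524  0.018     ]
([[399.8, 234.2], [365.5, 251.5], [344.5, 221.0], [377.8, 206.0]], 1291.75)
([[409.8, 262.5], [409.8, 274.8], [388.5, 274.8], [394.2, 260.8]], 214.9375)
([[311.5, 194.8], [278.8, 194.8], [274.5, 166.5], [306.5, 162.0]], 961.40625)
([[339.2, 159.0], [339.0, 190.0], [328.5, 183.2], [332.5, 145.2]], 283.84375)
n 4 max 5.9 5.8
-3.7 -4.8 -5.8 -5.8 -0.4 3.9 0; -3.8 -4.7 -5.9 -5.8 -0.4 3.9 0; -3.8 -4.6 -5.9 -5.8 -0.4 3.9 0; -3.8 -4.5 -5.9 -5.8 -0.4 3.9 0
```

Request:
{"fn": "arm_command", "kwargs": {
  "commands": "-3.7 -4.5 -5.8 -5.8 -0.4 3.9 0; -3.8 -4.5 -5.9 -5.8 -0.4 3.9 0; -3.8 -4.5 -5.9 -5.8 -0.4 3.9 0; 0 0 0 0 0 0 0; 0 0 0 0 0 0 0"
}}

```text
time: 37.52
tool_pos: [0.5244, -0.0644, 0.0889]
ee_rot: [1.712, 0.158, 2.472]
wrist_force: [-0.3, 0.1, -1.8]
width: 0.0241
```

```bash
cat > chk.py <<'E'
from q4 import *
st();s=snapshot("scene");t=snapshot("top");cv2.imwrite("pics/s21.png",s["img"]);cv2.imwrite("pics/t21.png",t["img"])
for q in(s,t):
    r=models.tip_of("plate",q)[:2];b=models.spot_in("plate",q)[:2]
    print([((np.array(x["centre"])*[640,400]).round(1).tolist(),round(x["conf"],2),ray(q,*(np.array(x["centre"])*[640,400]),.02)[:2].round(4).tolist()) for x in r],[((np.array(x["bbox"])*[640,400,640,400]).round(1).tolist(),round(x["conf"],2)) for x in b])
for q,w in((s,(270,190,410,290)),(t,(270,145,385,200))):
    for k in quads(q,w)[:3]: print(k,[ray(q,*c,.023)[:2].round(3).tolist() for c in k[0]])
E
python3 chk.py
```

```text
g [ 0.4935 -0.1018  0.0957] tool phi/pitch/yaw [ 81.9  -9.1 -38.3] F [-0.3  0.1 -1.8] w 0.0241 t 37.525
[([234.0, 292.7], 0.66, [0.629, -0.3157])] [([275.9, 234.3, 45.3, 44.1], 0.74)]
[([355.9, 175.8], 0.74, [0.5838, -0.1235])] [([341.7, 158.8, 31.1, 33.0], 0.92)]
([[324.0, 269.8], [283.2, 280.8], [273.2, 245.2], [313.0, 235.0]], 1470.6875) [[0.655, -0.075], [0.645, -0.187], [0.532, -0.178], [0.542, -0.064]]
([[399.8, 234.2], [365.5, 251.2], [344.2, 221.2], [377.8, 206.0]], 1302.1875) [[0.63, 0.165], [0.644, 0.052], [0.531, 0.036], [0.518, 0.15]]
([[409.8, 262.5], [409.8, 302.5], [387.2, 278.5], [394.2, 261.0]], 478.78125) [[0.72, 0.148], [0.823, 0.093], [0.741, 0.07], [0.701, 0.111]]
([[311.2, 193.0], [279.2, 197.5], [274.5, 166.5], [306.5, 161.8]], 986.96875) [[0.525, 0.039], [0.511, 0.154], [0.625, 0.17], [0.639, 0.054]]
([[372.5, 159.8], [371.2, 189.0], [350.8, 206.2], [320.2, 156.8]], 985.59375) [[0.641, -0.185], [0.534, -0.176], [0.473, -0.101], [0.657, 0.004]]
```

The plate toppled flat: scene corners give its centre at about (0.594,−0.126), which is board y ≈ −0.12. I'll take the spatula away to its old spot.

```bash
python3 - <<'E'
from q4 import *
p,R,o=cur();z=R.as_matrix()[:,2]
Q=Ro.from_euler("x",-23,degrees=True)*toolR(-23,12,-32)
gT=np.array([.47,.28,.20]);print(np.degrees((R.inv()*Q).magnitude()),Q.as_matrix()[:,2].round(2))
plan([(p+[-.01,.01,.15],R,5),(gT+D*Q.as_matrix()[:,2],Q,17)],0)
s=snapshot("scene");t=snapshot("top")
# board outline check: wood vs bench edges along board -y end in top view
for x in(.56,.60,.64):
    ys=np.arange(-.215,-.14,.0025);print(x,[int(t["img"][tuple(np.round(proj(t,[x,y,.018])[::-1]).astype(int))].sum()) for y in ys])
E
```

```text
120.62166251517743 [ 0.56 -0.56 -0.61]
n 22 max 29.8 5.7
-1.9 29.8 -3.9 -0 0 -0 0; -1.9 29.8 -3.9 0 0 0 0; -1.9 29.8 -3.9 0 0 0 0; -1.9 29.8 -3.9 0 0 0 0; -1.9 29.8 -3.9 0 0 0 0; 12.5 -0.2 13.7 5.7 0.3 -4.1 0; 12.3 2.1 13.7 5.7 0.3 -4.1 0; 12 4.3 13.4 5.7 0.3 -4.1 0; 11.6 6.5 12.9 5.7 0.3 -4.1 0; 11 8.6 12.2 5.7 0.3 -4.1 0; 10.2 10.5 11.3 5.7 0.3 -4.1 0; 9.4 12.3 10.2 5.7 0.3 -4.1 0; 8.4 13.9 8.9 5.7 0.3 -4.1 0; 7.3 15.3 7.5 5.7 0.3 -4.1 0; 6.1 16.5 5.9 5.7 0.3 -4.1 0; 4.8 17.4 4.3 5.7 0.3 -4.1 0; 3.5 18 2.5 5.7 0.3 -4.1 0; 2.2 18.4 0.7 5.7 0.3 -4.1 0; 0.9 18.5 -1.2 5.7 0.3 -4.1 0; -0.5 18.3 -3 5.7 0.3 -4.1 0; -1.7 17.8 -4.8 5.7 0.3 -4.1 0; -3 17.1 -6.6 5.7 0.3 -4.1 0
0.56 [368, 367, 367, 366, 366, 365, 362, 362, 359, 359, 359, 360, 361, 374, 374, 408, 446, 446, 467, 470, 470, 469, 473, 473, 474, 474, 473, 473, 472, 482]
0.6 [402, 397, 397, 399, 398, 398, 399, 396, 396, 398, 397, 392, 392, 392, 422, 422, 459, 472, 472, 473, 473, 473, 467, 461, 461, 461, 473, 480, 480, 480]
0.64 [351, 351, 354, 354, 352, 353, 354, 354, 352, 351, 351, 354, 369, 369, 387, 404, 404, 413, 423, 423, 440, 448, 448, 448, 445, 446, 470, 469, 474, 474]
```

Request:
{"fn": "arm_command", "kwargs": {
  "commands": "-2 20 -4 0 0 0 0; -2 30 -4 0 0 0 0; -2 30 -4 0 0 0 0; -2 30 -4 0 0 0 0; -2 30 -4 0 0 0 0; 12 0 14 5.7 0.3 -4 0; 12 2 14 5.7 0.3 -4 0; 12 4 13 5.7 0.3 -4 0; 11.6 6.5 13 5.7 0.3 -4 0; 11 8.6 12 5.7 0.3 -4 0; 10 10.5 11 5.7 0.3 -4 0; 9.4 12 10 5.7 0.3 -4 0"
}}

```text
time: 39.42
tool_pos: [0.5024, 0.0716, 0.2033]
ee_rot: [2.553, 0.55, 2.782]
wrist_force: [0.1, -0.2, -1.8]
width: 0.0237
```

```bash
python3 - <<'E'
from q4 import *
g,S=st();print(robot.get_obs()["joint_positions"].round(2))
Q=Ro.from_euler("x",-23,degrees=True)*toolR(-23,12,-32)
plan([(np.array([.47,.28,.17])+D*Q.as_matrix()[:,2],Q,11)],0)
s=snapshot("scene");t=snapshot("top")
for q,w in((s,(270,190,335,290)),(t,(330,145,385,200))):
    for k in quads(q,w)[:1]: print(k,[ray(q,*c,.023)[:2].round(3).tolist() for c in k[0]])
E
```

```text
g [0.4729 0.0536 0.2381] tool phi/pitch/yaw [ 33.7 -31.5 -20.6] F [ 0.1 -0.2 -1.8] w 0.0237 t 39.425
[-0.45 -0.54  2.04  0.68  1.23 -1.93]
n 11 max 17.4 5.2
8.3 11.7 9.8 5.2 0.1 -3.8 0; 7.5 13.1 8.7 5.2 0.1 -3.8 0; 6.5 14.3 7.5 5.2 0.1 -3.8 0; 5.5 15.3 6.2 5.2 0.1 -3.8 0; 4.5 16.1 4.7 5.2 0.1 -3.8 0; 3.4 16.8 3.3 5.2 0.1 -3.8 0; 2.3 17.2 1.7 5.2 0.1 -3.8 0; 1.1 17.4 0.2 5.2 0.1 -3.8 0; 0 17.4 -1.4 5.2 0.1 -3.8 0; -1.1 17.1 -3 5.2 0.1 -3.8 0; -2.2 16.7 -4.5 5.2 0.1 -3.8 0
([[324.0, 269.5], [283.2, 280.8], [273.0, 245.5], [312.5, 235.0]], 1470.0625) [[0.654, -0.075], [0.645, -0.187], [0.533, -0.179], [0.541, -0.065]]
([[372.2, 159.2], [372.2, 191.2], [339.0, 189.2], [341.0, 158.2]], 980.96875) [[0.643, -0.184], [0.525, -0.18], [0.536, -0.061], [0.65, -0.072]]
```

Request:
{"fn": "arm_command", "kwargs": {
  "commands": "8 12 10 5.2 0 -3.8 0; 7.5 13 9 5.2 0 -3.8 0; 6.5 14 7.5 5.2 0 -3.8 0; 5.5 15 6 5.2 0 -3.8 0; 4.5 16 5 5.2 0 -3.8 0; 3.4 17 3 5.2 0 -3.8 0; 2.3 17 2 5.2 0 -3.8 0; 1 17.4 0 5.2 0 -3.8 0; 0 17.4 -1.4 5.2 0 -3.8 0; -1 17 -3 5.2 0 -3.8 0; -2 16.7 -4.5 5.2 0 -3.8 0; 0 0 0 0 0 0 0"
}}

```text
time: 41.02
tool_pos: [0.4848, 0.2439, 0.1137]
ee_rot: [-2.271, 0.387, -2.726]
wrist_force: [0.3, -1.0, -2.5]
width: 0.0234
```

```bash
python3 - <<'E'
from q4 import *
g,S=st();p,R,o=cur();print(p)
s=snapshot("scene");t=snapshot("top")
for nm in("spatula","spatula_tip","spatula_handle"):
    a=models.tip_of(nm,s)[:1];b=models.tip_of(nm,t)[:1]
    if a and b: print(nm,tri(s,np.array(a[0]["centre"])*[640,400],t,np.array(b[0]["centre"])*[640,400]),a[0]["conf"],b[0]["conf"])
plan([(p+[0,0,-.075],R,5),(p+[0,0,-.099],R,4)],0)
E
```

```text
g [0.4587 0.2734 0.143 ] tool phi/pitch/yaw [-49.9 -22.2  23.8] F [ 0.3 -1.  -2.5] w 0.0234 t 41.025
[0.48475711 0.24389355 0.11371888]
spatula_tip (array([0.62538531, 0.28842011, 0.05721178]), np.float64(2.0089631188884596)) 0.93 0.79
n 9 max 11.6 0.1
6.7 11.5 9.6 0 0.1 -0.1 0; 6.6 11.5 9.6 0 0.1 -0.1 0; 6.6 11.5 9.6 0 0.1 -0.1 0; 6.6 11.6 9.6 0 0.1 -0.1 0; 6.5 11.6 9.6 0 0.1 -0.1 0; 2.3 4.2 3.6 0 0 0 0; 2.3 4.2 3.6 -0 0 -0 0; 2.3 4.2 3.6 0 0 0 0; 2.3 4.2 3.6 -0 -0 -0 0
```

Request:
{"fn": "arm_command", "kwargs": {
  "commands": "6.6 11.5 9.6 0 0 0 0; 6.6 11.5 9.6 0 0 0 0; 6.6 11.5 9.6 0 0 0 0; 4 7 6 0 0 0 0; 2.3 4.2 3.6 0 0 0 0; 2.3 4.2 3.6 0 0 0 0; 0 0 0 0 0 0 0; 0 0 0 0 0 0 0.45; 0 0 0 0 0 0 0.45; 0 0 0 0 0 0 0.6; 0 0 -30 0 0 0 0.6; 0 0 -50 0 0 0 0.6"
}}

```text
time: 42.92
tool_pos: [0.4426, 0.2892, 0.0941]
ee_rot: [-2.272, 0.401, -2.731]
wrist_force: [0.7, 0.1, 0.7]
width: 0.0561
```

Request:
{"fn": "arm_command", "kwargs": {
  "commands": "0 0 -40 0 0 0 0.6; 0 0 0 0 0 0 0.6; 0 0 0 0 0 0 0.6; 0 0 0 0 0 0 0.6"
}}

```text
time: 43.42
tool_pos: [0.421, 0.3153, 0.1207]
ee_rot: [-2.275, 0.406, -2.73]
wrist_force: [0.3, 0.2, -1.1]
width: 0.0565
```

```bash
python3 - <<'E'
from q4 import *
from han import handle
st();s=snapshot("scene");t=snapshot("top")
for nm in("spatula","spatula_tip","spatula_handle"):
    a=models.tip_of(nm,s)[:1];b=models.tip_of(nm,t)[:1]
    if a and b: print(nm,tri(s,np.array(a[0]["centre"])*[640,400],t,np.array(b[0]["centre"])*[640,400])[0].round(3),round(a[0]["conf"],2),round(b[0]["conf"],2))
h=handle(s,(380,130,440,215));print(h and [ray(s,*h[k],.065).round(3) for k in(0,1)])
ok=0
for q,w in((s,(270,190,335,290)),(t,(330,145,385,200)),(s,(335,195,405,260))):
    for k in quads(q,w)[:1]:
        X=np.array([ray(q,*c,.023)[:2] for c in k[0]]);c=X.mean(0);d=c-[.605,-.003];a=np.radians(4.5);print(X.round(3).tolist(),c.round(4),"board xy",(d[0]*np.cos(a)+d[1]*np.sin(a)).round(4),(-d[0]*np.sin(a)+d[1]*np.cos(a)).round(4))
E
```

```text
g [0.3946 0.3446 0.1498] tool phi/pitch/yaw [-49.7 -23.2  23.6] F [ 0.3  0.2 -1.1] w 0.0565 t 43.425
spatula [ 0.519  0.283 -0.019] 0.73 0.65
spatula_tip [ 0.621  0.282 -0.007] 0.93 0.93
[array([0.363, 0.253, 0.065]), array([0.47 , 0.263, 0.065])]
[[0.654, -0.075], [0.646, -0.188], [0.532, -0.178], [0.541, -0.066]] [ 0.5934 -0.1266] board xy -0.0213 -0.1223
[[0.642, -0.184], [0.527, -0.18], [0.534, -0.062], [0.65, -0.071]] [ 0.5881 -0.1242] board xy -0.0263 -0.1195
[[0.63, 0.165], [0.644, 0.052], [0.53, 0.038], [0.518, 0.15]] [0.5805 0.101 ] board xy -0.0163 0.1056
```

```bash
python3 -c "
from bench import robot
print(robot.close_job())"
```

```text
the job is handed in; nothing more can be done
None
```

I lifted the plate off the stand on the spatula, carried it to the free end of the board and tipped it over. I then laid the spatula down near where it first lay and let go of it. The job is handed in at about 43 s; it gave no verdict.

**What went wrong on the way**
- **Tool length:** the fingertips end about 30 mm behind the reported TCP. The first grasp closed on nothing, and I corrected for it after that.
- **Slipping grip:** under the plate's weight the handle turned in the jaws. I set the plate back on the stand and regripped nearer the heel. It still drooped, so I let the board carry the plate's lower edge during the turn.

**Last checks**
- **Plate:** it appears to lie flat, with its outline about 110 mm square in both views. Its centre is at board x ≈ −0.02 m and y ≈ −0.120 to −0.122 m.
- **Tight spot:** the y limit is −0.130 m, so the margin is only about 8 to 10 mm, with 2 mm calibration error and my own estimate of the board's position on top. By my estimate the plate's outer edge overhangs the board end by about 15 mm.
- **Finished plate:** I measured it within about 5 mm of where it was at the start, with about 10 cm of free board between it and the turned plate.
- **Spatula:** it is released, with the jaws at 56 mm. It is on the bench with its heel near (0.52, 0.28), far from the plate. The camera heights for heel and tip came out 7 to 19 mm below the bench, which is network error.

**Not checked**
- I had used up the picture views, so I did not see for myself that the panel is up; I infer it from the way the plate tipped over.
- I did not measure the other bench items again.

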